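# Fish the filter cartridge out of the cold-brew flask

## Robot

A 6-joint arm with a two-finger parallel gripper is mounted at the origin on a cart in front of the work surface, level with it; the furniture and walls round the work are solid. World frame = base frame: x ahead of the robot, y to its left, z up, the work surface at z = 0. Lengths are in m, angles in rad, forces in N, time in s.
With the tool pointing down it reaches from about 0.35 to 0.775 m from the base axis. Payload 7.3 kg.
Tool frame: the origin (TCP) lies at the very end of the fingers, on their centre line; the grasp point (between the pads) lies 19 mm behind it; z points along the fingers, y is the direction in which the jaws open and shut (so a half turn about z gives the same grasp; the last joint's range is limited). The gripper opens to 92 mm and grips with 3 to 60 N. Pads are 19 mm wide; open, the fingers measure 130 mm over their backs; the gripper's body (75 mm by 190 mm) begins 47 mm behind the grasp point.
Start: joints at [1.176, 0.342, 1.524, -0, 1.275, -0.146], TCP at [0.129, 0.509, 0.227] pointing down, gripper open.
Joint ranges: [-2.53, 2.53], [-0.77, 2.02], [0.04, 2.7], [-1, 4.14], [0.28, 2.66], [-3.11, 3.11]. Speed limits (rad/s): [2.57, 2.57, 3.14, 3.14, 3.14, 3.14].

## Interface

Orientations are given as [roll, pitch, yaw] about the fixed x, y, z axes, in that order (R = Rz(yaw) Ry(pitch) Rx(roll)).
In Python, from cell import robot gives the robot as it stands.
- The arm moves only by the tool apply_moves, never from a script. Its argument "plan" is a list of rows, each an object of numbers: "tx", "ty", "tz": the shift along the tool's x, y, z in m; "yaw": the turn about the tool's z in rad; "grip": the opening, from -1 (shut) to 1 (fully open), so that 0 is half open. In form: [{"tx": .., "ty": .., "tz": .., "yaw": .., "grip": ..}, ...]. A call has 1 to 8 rows; each row is the pose to reach, as a shift and turn from the pose commanded when the call began, along the tool's axes at that moment; what a row does not reach only later rows make up. A row lasts 1/8 s, in which the tool goes at most 62.5 mm and 10.7 degrees, less where a joint would pass 70% of its speed; a pose out of reach is approached as far as the arm can. A call with a gripper value outside its range is refused whole. The fingers move at their own pace and stop on an object; "force" is the grip in N (left out, the last holds). Time passes only in rows, so rows that repeat a pose let the fingers close. It gives the time, the measured TCP pose, the force and the opening at its end, in the units of the state.
- robot.observe(): the state, without advancing time (a new reading comes with each control period).
- robot.read_camera(name): name is "side" or "top" or "wrist"; returns (picture, depth): 480x640x3 uint8, red, green, blue; 480x640 float32, m along the optical axis (not along the pixel's ray), 0 where there is no reading.
- robot.get_calibration(name): a dict with "camera_matrix" (3x3 intrinsics, pixels), "k1" (the pictures are not rectified: a ray, as slopes to the right and down, at radius r is drawn at 1 + k1 r^2 times it, then the intrinsics apply), "R" (3x3) and "t" (3): a world point X has camera coordinates R X + t. Camera axes: x right, y down, z forward; pixel columns grow to the right and rows downward; lengths in m; the calibration is good to about 2 mm. A picture is of the moment at which its call begins: read the wrist's pose just before it. get_calibration takes no time and is no camera call; for the wrist camera it gives the pose at the moment of the call.
- robot.hand_in(): hands the job in, once; it reports no verdict.
Trained networks look in the newest picture that a camera, given by its name, has taken for a name from the list of things; names that differ only in an ending like _2 or _b are one class to them, and where a whole thing is asked for, a point or a joint stands for the part that bears it (a point fixed in the world has none). Each returns a list of dicts, best first, with "confidence" (0 to 1); they miss things now and then, are a little off and sometimes report something else, mostly with a low value. They report only what shows in the picture. A call takes as long as a camera call. They do not tell look-alikes from the thing itself.
- robot.outline_of(label, camera): "region" (480x640 bool, what is visible of it) and "pixel" ([row, column] in pixels, amid what is visible of it).
- robot.tip_of(label, camera): "pixel" ([row, column] in pixels: a listed point, or the origin of a listed thing).
The state is a dict: "time": time; "qpos": joint angles; "qvel": joint speeds; "joint_efforts": joint torques, N m; "tool_pos": TCP position; "tool_rot": TCP orientation; "contact_force": force on the tool from outside, world axes, zero at the start; "torque": the same for the moment, N m; "opening": finger opening in m.
Only numpy, scipy, OpenCV 4.12 (cv2) and the standard library are available. Lean on these libraries where they do the work, as an engineer would, in place of code of your own. Each camera call takes 0.05 s, during which the arm holds its last target.

## Task

Take the hook tool from its stand, catch the orange pull loop of the filter cartridge with it deep inside the steel flask, draw the cartridge out and stand it upright on the drip dish, then hang the hook back in its stand. Only the hook may touch the cartridge, never the gripper; work gently, so that neither the loop nor the flask is pressed or pulled hard, and leave the flask standing where it is and the things round about alone.

Things in the scene. Friction and masses are not known exactly. Their poses are not given: they have to be found in the camera images.
- flask: round steel flask, open top, loose but heavy (1.8 kg), outer diameter 62 mm (foot 78), 130 mm high; straight bore of 54 mm diameter, its floor 6 mm above the underside. Three sprung rubber pads low in the bore hold the cartridge by friction, about 4 to 10 N in all, over the first 20 mm of its way up. Origin: centre of the underside, z up
- cartridge: steel filter cartridge, 50 mm diameter, 28 mm high, 0.12 to 0.19 kg with its loop, standing on the floor of the flask's bore. Origin: centre of its underside, z up along its axis. A rigid upright orange wire loop stands on its axis, in the cartridge's y-z plane, so that a hook passes through it along the cartridge's x, from either side
- cartridge_top (a point): centre of the cartridge's top. Over it stands the orange loop: wire 4 mm, 30 mm wide (y), 28 high over all, 20 clear height inside, top bar flat over 16 mm, on a thin stiff telescopic stem (firm below 25 N). How far the stem is drawn out differs each time and IS NOT MEASURED: the loop's top lies 29 to 57 mm above this point; find it by touch or sight
- hook: hook tool, 0.09 kg, hanging upright in its stand. Origin: centre of the underside of its round steel collar (44 mm diameter, 4 thick), z up. On the collar a flat black handle, 26 mm along x, 14 along y (grip it across y), from 4 to 50 mm above the origin; an orange stripe on its +x side and top's +x half shows where the hook points. Below it a straight shank of 5 mm diameter on the z axis
- hook_foot (a point): middle of the J at the shank's foot: 6 mm to +x of and 97 mm below the hook's origin. The J is 5 mm wire bent to +x: its underside lies 99.5 mm below the hook's origin (flat from x = 3.5 to 8.5 mm), the upper side of its saddle 94.5 mm below; its tip at x = 12 mm rises to 85.5 mm below. Free gap between shank and tip 7 mm
- stand: fixed wooden stand of the hook, base 100 x 90 mm; its upper board (84 x 70) has its top 115 mm above the underside and one slot, 39 mm along x, 23 along y, centred 6 mm to +x of the stand's axis. The hook's collar lies on the board, its shank and J hang through the slot; at the start the hook's origin is on the stand's axis, with the same yaw. Origin: centre of the underside
- dish: round shallow aluminium drip dish, fixed, 120 mm diameter at the 10 mm high rim, flat floor of about 100 mm diameter 4 mm above the worktop. Origin: centre of its underside
- mug: green and white mug, bystander, 94 mm high; origin: centre of its underside
- mill: wooden pepper mill, bystander, 160 mm high; origin: centre of its underside
- glass: upturned drinking glass, bystander, 91 mm high; origin: centre of its underside
- salt: small salt shaker, bystander, 90 mm high; origin: centre of its underside
There are look-alikes about, which are no part of the job. What is shaped like the flask but red or yellow is not meant.

How it is judged:
By the outcome, as a careful person would: the job done as asked, in the order asked, and still so for the second after the job is handed in, with the robot touching nothing.
It also fails if it takes over 72 s, if anything falls off the work surface, if the arm or the gripper's body presses on something with over 40 N, if the wrist force passes 120 N, or if a joint passes its speed limit or range.

## Working session

There is one attempt and no reset: what is moved stays moved. The work goes in short steps, Python scripts to look and compute and a tool call to move; the robot and the scene stay as the last step left them, time stands still between calls to the robot, and variables do not carry over. Pictures are saved under pics/ and viewed, and the job is handed in when it is done.

Besides the shell and the picture viewer there is one more tool, called after ">>>" in YAML: its name, and indented under it one key for each argument. apply_moves: Moves the arm, as the interface text tells. Its arguments: {"type":"object","properties":{"plan":{"type":"array","items":{"type":"object","properties":{"tx":{"type":"number"},"ty":{"type":"number"},"tz":{"type":"number"},"yaw":{"type":"number"},"grip":{"type":"number"}}}},"force":{"type":"number"}},"required":["plan"]}

```bash
mkdir -p pics; ls; cat > h.py <<'E'
import numpy as np, cv2
from cell import robot
def cal(n):
    c=robot.get_calibration(n); return np.array(c["camera_matrix"]),c["k1"],np.array(c["R"]),np.array(c["t"])
def ray(c,px):
    K,k1,R,t=c; r,cc=px
    d=np.array([(cc-K[0,2])/K[0,0],(r-K[1,2])/K[1,1]]); u=d.copy()
    for _ in range(20): u=d/(1+k1*(u@u))
    return np.array([u[0],u[1],1.0])
def onz(c,px,z):
    K,k1,R,t=c; o=-R.T@t; d=R.T@ray(c,px); return o+d*(z-o[2])/d[2]
def atd(c,px,dep):
    K,k1,R,t=c; return R.T@(ray(c,px)*dep-t)
def proj(c,X):
    K,k1,R,t=c; p=R@np.array(X)+t; u=p[:2]/p[2]; u=u*(1+k1*(u@u)); return np.array([K[1,1]*u[1]+K[1,2],K[0,0]*u[0]+K[0,2]])
def cloud(c,dep):
    K,k1,R,t=c
    vv,uu=np.mgrid[0:480,0:640]
    d=np.stack([(uu-K[0,2])/K[0,0],(vv-K[1,2])/K[1,1]],-1); u=d.copy()
    for _ in range(20): u=d/(1+k1*(u**2).sum(-1,keepdims=True))
    P=np.concatenate([u,np.ones_like(u[...,:1])],-1)*dep[...,None]
    return (P-t)@R
def save(n,im): cv2.imwrite("pics/"+n+".png",im[...,::-1])
E
python3 - <<'E'
from h import *
s=robot.observe(); print(s)
for n in ("side","top","wrist"):
    im,d=robot.read_camera(n); save(n+"0",im); np.save(n+"0.npy",d)
    c=cal(n); print(n,(-c[2].T@c[3]).round(3),c[0][0,0],c[1],c[2].round(3).tolist())
    if n=="wrist":continue
    for l in ["flask","hook","hook_foot","stand","dish","mug","mill","glass","salt","cartridge","cartridge_top"]:
        print(l,[( np.round(q["pixel"]).tolist(),round(q["confidence"],2)) for q in robot.tip_of(l,n)])
E
```

```text
pics
{'time': 0.0, 'qpos': array([ 1.17599658e+00,  3.42746097e-01,  1.52507104e+00, -2.69995964e-05,
        1.27538439e+00, -1.45982336e-01]), 'qvel': array([ 0.00050014,  0.00122554, -0.00060005,  0.00035052, -0.00178584,
       -0.00155504]), 'joint_efforts': array([ 1.20613977e-04, -4.31247103e+01, -2.44214165e+01,  7.18348590e-02,
        5.60313673e-02, -1.62946899e-04]), 'tool_pos': array([0.12909594, 0.50843725, 0.22601398]), 'tool_rot': array([-3.13999715e+00, -2.08489759e-04,  2.89278296e+00]), 'contact_force': array([-0.14468075, -0.02695456, -0.14987433]), 'torque': array([-0.05947963, -0.02636389, -0.01528119]), 'opening': 0.09175208688923445}
side [0.42  0.94  0.536] 515.206583419124 0.01696210922900952 [[-0.983, -0.181, 0.014], [-0.09, 0.423, -0.901], [0.157, -0.888, -0.433]]
flask [([332.0, 403.0], 0.79), ([250.0, 398.0], 0.74), ([232.0, 346.0], 0.72)]
hook [([281.0, 304.0], 0.91), ([356.0, 207.0], 0.25)]
hook_foot [([331.0, 309.0], 0.64)]
stand [([340.0, 310.0], 0.77)]
dish [([287.0, 354.0], 0.83), ([248.0, 262.0], 0.61), ([281.0, 305.0], 0.46)]
mug [([355.0, 206.0]
[... 166 characters left out ...]
], 0.46)]
top [ 4.910e-01 -1.000e-03  1.157e+00] 544.7399102810933 -0.023609055336270925 [[-0.01, -1.0, -0.003], [-0.997, 0.01, -0.072], [0.072, 0.002, -0.997]]
flask [([320.0, 238.0], 0.89), ([306.0, 389.0], 0.78), ([236.0, 437.0], 0.64)]
hook [([238.0, 201.0], 0.8)]
hook_foot []
stand [([240.0, 218.0], 0.73), ([237.0, 434.0], 0.59)]
dish [([265.0, 306.0], 0.63)]
mug [([172.0, 179.0], 0.59)]
mill [([156.0, 239.0], 0.82), ([159.0, 362.0], 0.39)]
glass [([160.0, 361.0], 0.72)]
salt []
cartridge [([237.0, 437.0], 0.8)]
cartridge_top [([234.0, 439.0], 0.52)]
wrist [0.052 0.529 0.384] 332.8605032897035 -0.007817480015331446 [[0.246, 0.969, 0.001], [0.927, -0.236, 0.292], [0.283, -0.071, -0.957]]
```

View pics/side0.png

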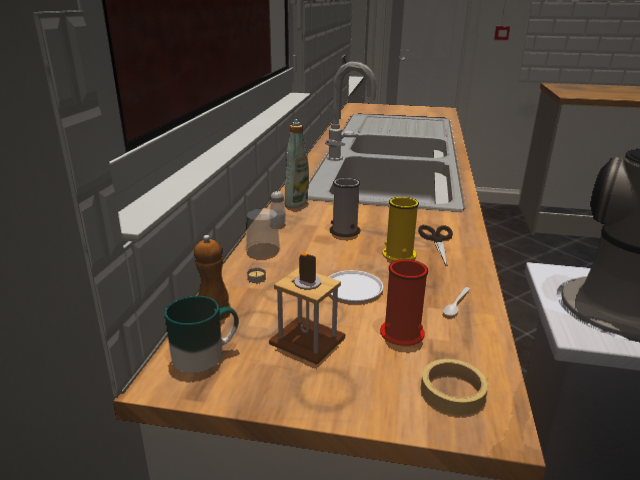

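View pics/top0.png

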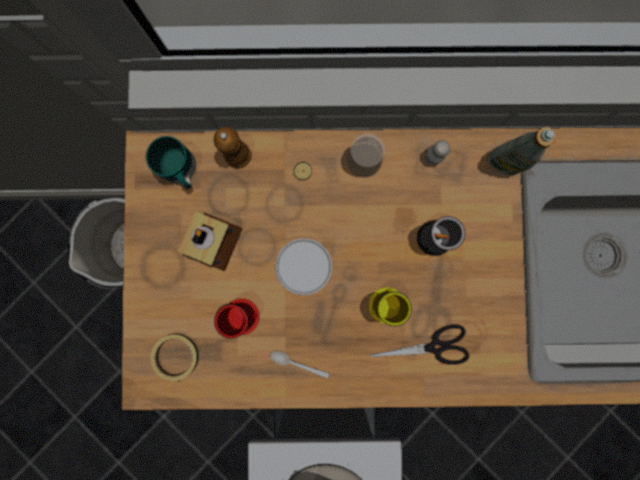

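View pics/wrist0.png

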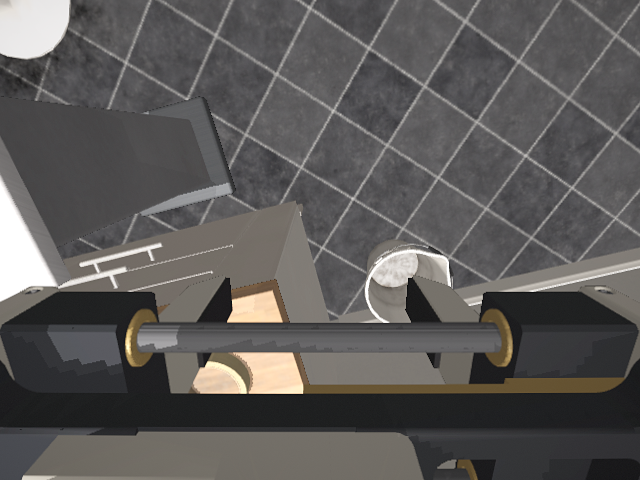

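Candidates for the flask in the top view are the grey one at (237,437), the red at (320,238) and the yellow at (306,389). The grey steel flask is the one meant. The hook in its stand is at (238,201). I'll take a close crop and the cloud measurements next.

```bash
python3 - <<'E'
from h import *
im=cv2.imread("pics/top0.png")
a=cv2.resize(im[200:275,400:480],None,fx=5,fy=5,interpolation=cv2.INTER_CUBIC)
b=cv2.resize(im[200:275,165:245],None,fx=5,fy=5,interpolation=cv2.INTER_CUBIC)
cv2.imwrite("pics/crop0.png",np.hstack([a,b]))
c=cal("top"); d=np.load("top0.npy"); P=cloud(c,d)
def circ(P):
    A=np.c_[2*P[:,:2],np.ones(len(P))]; s=np.linalg.lstsq(A,(P[:,:2]**2).sum(1),rcond=None)[0]; return s[:2],np.sqrt(s[2]+s[:2]@s[:2])
# flask
R=P[195:285,395:485].reshape(-1,3); print("z hist",np.histogram(R[:,2],bins=np.arange(-.01,.16,.01)))
rim=R[(R[:,2]>.12)&(R[:,2]<.14)]; print("rim",len(rim),circ(rim),rim.mean(0),(rim.max(0)+rim.min(0))/2,np.ptp(rim,0))
# inner
R=P[225:250,425:460]
np.set_printoptions(linewidth=250,precision=0,suppress=True)
print((R[::1,::1,2]*1000))
# stand board
R=P[200:275,165:250].reshape(-1,3); print(np.histogram(R[:,2],bins=np.arange(-.01,.19,.01)))
b=R[(R[:,2]>.105)&(R[:,2]<.1165)]; r=cv2.minAreaRect((b[:,:2]*1000).astype(np.float32)); print("board",r,np.percentile(b[:,2],[10,50,90])*1000)
b=R[(R[:,2]>.155)]; r=cv2.minAreaRect((b[:,:2]*1000).astype(np.float32)); print("handle",r,b[:,2].mean()*1000,len(b))
b=R[(R[:,2]>.1165)&(R[:,2]<.125)]; print("collar",len(b),(b[:,:2]*1000).mean(0))
# dish
R=P[230:300,265:345].reshape(-1,3); b=R[(R[:,2]>.003)&(R[:,2]<.02)]; print("dish",len(b),(b.min(0)+b.max(0))*500,np.ptp(b,0)*1000)
E
```

```text
z hist (array([4927, 1938,   26,   96,  230,   60,   74,   60,   90,   61,   66,
         65,   52,  276,   44,    0]), array([-0.01,  0.  ,  0.01,  0.02,  0.03,  0.04,  0.05,  0.06,  0.07,
        0.08,  0.09,  0.1 ,  0.11,  0.12,  0.13,  0.14,  0.15]))
rim 320 (array([ 0.57327625, -0.23812756]), np.float64(0.02913126959423015)) [ 0.57341889 -0.23899741  0.1277877 ] [ 0.57333316 -0.23861437  0.1266862 ] [0.06302753 0.06334831 0.01302426]
[[   6.    4.    4.   35.   59.   74.   90.  105.  128.  129.  128.   33.   35.   32.   32.   29.   30.   20.   28.   32.   37.   43.   49.   56.   60.   69.   74.   76.   83.   87.   95.  109.  118.  123.  127.]
 [   3.   12.   40.   58.   72.   88.   99.  124.  128.  128.  128.   33.   34.   35.   30.   32.   34.   31.   29.   24.   34.   36.   40.   50.   54.   58.   68.   71.   79.   87.   90.  106.  109.  117.  122.]
 [  15.   33.   50.   68.   80.   94.  108.  130.  129.  130.  129.   37.   31.   33.   33.   32.   33.   30.   30.   34.   22.   26.   35.   40.   47.   53.   62.   69.   74.   81.   90.  100.  104.  114.  119.]
 [  35.   43.   59
[... 4524 characters left out ...]
 68.   75.   79.   90.   92.   95.   98.  104.  105.  126.  128.  127.  125.  123.  129.  127.  127.   -1.   -3.   -1.   -2.   -7.   -4.   -2.]]
(array([2874, 1650,  179,    6,    9,    6,   10,    5,    7,    6,    0,   54, 1347,   36,   17,   17,   31,   92,    0]), array([-0.,  0.,  0.,  0.,  0.,  0.,  0.,  0.,  0.,  0.,  0.,  0.,  0.,  0.,  0.,  0.,  0.,  0.,  0.,  0.]))
board ((569.8734741210938, 229.70925903320312), (71.21259307861328, 84.01595306396484), 67.28394317626953) [111. 114. 116.]
handle ((531.9095458984375, 117.84966278076172), (250.64584350585938, 26.734848022460938), 70.85958862304688) 362.4816153462279 144
collar 231 [567. 227.]
dish 1390 [519.  38.   9.] [147. 168.  11.]
```

View pics/crop0.png

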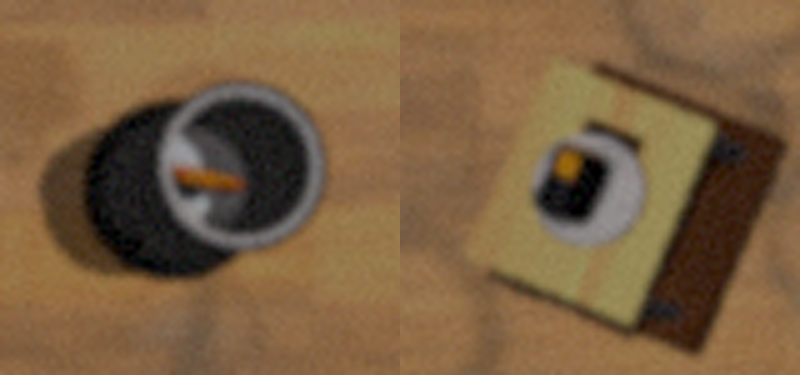

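The top crop shows the grey flask, its rim centred near (233,448), with the orange loop inside it. The hook lies on its board with the slot end pointing up and slightly right. Loop and stand geometry next.

```bash
cat >> h.py <<'E'
def circ(P):
    A=np.c_[2*P[:,:2],np.ones(len(P))]; s=np.linalg.lstsq(A,(P[:,:2]**2).sum(1),rcond=None)[0]; return s[:2],np.sqrt(s[2]+s[:2]@s[:2])
def wrap(a): return (a+np.pi)%(2*np.pi)-np.pi
def go(x,y,z,yaw,obs=None):
    s=obs or robot.observe(); p=np.array(s["tool_pos"]); r,pi_,w=s["tool_rot"]
    d=np.array([x,y,z])-p; c,n=np.cos(w),np.sin(w)
    # tool x=(c,s,0) tool y=(s,-c,0) tool z=-z
    print("at",p.round(4),"yaw %.4f"%w,"F",np.round(s["contact_force"],2),"open %.4f"%s["opening"],"t %.2f"%s["time"])
    print("tx %.4f ty %.4f tz %.4f yaw %.4f"%(d[0]*c+d[1]*n,d[0]*n-d[1]*c,-d[2],-wrap(yaw-w)))
E
python3 - <<'E'
from h import *
c=cal("top"); d=np.load("top0.npy"); P=cloud(c,d)
im=cv2.imread("pics/top0.png").astype(int)
R=P[225:250,430:460].reshape(-1,3); I=im[225:250,430:460].reshape(-1,3)
m=(R[:,2]>.066)&(R[:,2]<.085)&(np.hypot(R[:,0]-.5733,R[:,1]+.2383)<.022)
L=R[m]; print(len(L),L.mean(0),np.median(L[:,2]))
q=L[:,:2]-L[:,:2].mean(0); u,s,v=np.linalg.svd(q); print("loop dir deg",np.degrees(np.arctan2(v[0,1],v[0,0])),np.ptp(q@v[0]),np.ptp(q@v[1]))
R=P[195:285,395:485].reshape(-1,3)
ri=R[(R[:,2]>.12)&(R[:,2]<.14)]; print("rim z",np.median(ri[:,2])); ins=R[(np.hypot(R[:,0]-.5733,R[:,1]+.2383)<.024)&(R[:,2]<.037)]; print("carttop z",np.median(ins[:,2]))
# rim circle robust : radial mid
t,_=circ(ri)
R=P[200:275,165:250].reshape(-1,3)
go(.569,.229,.226,np.pi-.396)
E
```

```text
28 [ 0.57356127 -0.23858513  0.07338065] 0.0737894314285068
loop dir deg 76.15410008423197 0.027044406415595752 0.004318424561467282
rim z 0.12791748714633824
carttop z 0.03266266943635311
at [0.1293 0.5089 0.2268] yaw 2.8928 F [-0.21 -0.42  0.48] open 0.0919 t 1.25
tx -0.4951 ty -0.1630 tz 0.0008 yaw 0.1472
```

>>> apply_moves:
  plan:
    - {"tx": -0.025, "ty": -0.008, "tz": 0, "yaw": 0.0, "grip": 1}
    - {"tx": -0.08, "ty": -0.026, "tz": 0, "yaw": 0.02}
    - {"tx": -0.14, "ty": -0.046, "tz": 0, "yaw": 0.05}
    - {"tx": -0.2, "ty": -0.066, "tz": 0, "yaw": 0.08}
    - {"tx": -0.26, "ty": -0.086, "tz": 0, "yaw": 0.1}
    - {"tx": -0.32, "ty": -0.105, "tz": 0, "yaw": 0.12}
    - {"tx": -0.38, "ty": -0.125, "tz": 0, "yaw": 0.14}
    - {"tx": -0.43, "ty": -0.142, "tz": 0, "yaw": 0.147}

```text
schema error: expected keys tx, ty, tz, yaw, grip
```

```bash
python3 -c "
from h import *
go(.569,.229,.226,np.pi-.396)"
```

```text
at [0.1293 0.5089 0.2268] yaw 2.8928 F [-0.21 -0.42  0.48] open 0.0919 t 1.25
tx -0.4951 ty -0.1630 tz 0.0008 yaw 0.1472
```

>>> apply_moves:
  plan:
    - {"tx": -0.025, "ty": -0.008, "tz": 0, "yaw": 0.0, "grip": 0}
    - {"tx": -0.08, "ty": -0.026, "tz": 0, "yaw": 0.02, "grip": 0}
    - {"tx": -0.14, "ty": -0.046, "tz": 0, "yaw": 0.05, "grip": 0}
    - {"tx": -0.2, "ty": -0.066, "tz": 0, "yaw": 0.08, "grip": 0}
    - {"tx": -0.26, "ty": -0.086, "tz": 0, "yaw": 0.1, "grip": 0}
    - {"tx": -0.32, "ty": -0.105, "tz": 0, "yaw": 0.12, "grip": 0}
    - {"tx": -0.38, "ty": -0.125, "tz": 0, "yaw": 0.14, "grip": 0}
    - {"tx": -0.43, "ty": -0.142, "tz": 0, "yaw": 0.147, "grip": 0}

```text
time: 2.25
tool_pos: [0.5129, 0.2638, 0.2268]
tool_rot: [3.141, 0.0, 2.745]
contact_force: [-0.7, 0.6, -0.5]
opening: 0.0456
```

```bash
python3 -c "
from h import *
go(.569,.229,.226,np.pi-.396)"
```

```text
at [0.5129 0.2638 0.2268] yaw 2.7446 F [-0.65  0.61 -0.52] open 0.0456 t 2.25
tx -0.0652 ty -0.0104 tz 0.0008 yaw -0.0009
```

>>> apply_moves:
  plan:
    - {"tx": -0.04, "ty": -0.006, "tz": 0, "yaw": 0.0, "grip": 0}
    - {"tx": -0.065, "ty": -0.01, "tz": 0, "yaw": 0, "grip": 0}
    - {"tx": -0.065, "ty": -0.01, "tz": 0, "yaw": 0, "grip": 0}

```text
time: 2.62
tool_pos: [0.5682, 0.2298, 0.2261]
tool_rot: [-3.141, -0.0, 2.743]
contact_force: [-0.7, 0.6, 0.6]
opening: 0.0459
```

```bash
python3 - <<'E'
from h import *
s=robot.observe(); c=cal("wrist"); im,d=robot.read_camera("wrist"); save("w1",im); np.save("w1.npy",d)
P=cloud(c,d); np.save("w1P.npy",P); np.savez("w1c.npz",K=c[0],k=c[1],R=c[2],t=c[3])
R=P.reshape(-1,3); g=np.hypot(R[:,0]-.569,R[:,1]-.229)<.07
R=R[g]; print(np.histogram(R[:,2],bins=np.arange(.09,.19,.005)))
b=R[(R[:,2]>.108)&(R[:,2]<.1168)]; print("board",cv2.minAreaRect((b[:,:2]*1000).astype(np.float32)),np.median(b[:,2]))
b=R[(R[:,2]>.158)&(R[:,2]<.172)&(np.hypot(R[:,0]-.569,R[:,1]-.229)<.022)]; print("handle top",cv2.minAreaRect((b[:,:2]*1000).astype(np.float32)),np.median(b[:,2]),len(b))
go(.569,.229,.226,np.pi-.396)
E
```

```text
(array([   0,    0,    0,   97, 4061, 2947,   49,   26,   28,   35,   33,
         29,   40,   37,  520,  122,    0,    0,    0]), array([0.09 , 0.095, 0.1  , 0.105, 0.11 , 0.115, 0.12 , 0.125, 0.13 ,
       0.135, 0.14 , 0.145, 0.15 , 0.155, 0.16 , 0.165, 0.17 , 0.175,
       0.18 , 0.185]))
board ((569.8648681640625, 230.05810546875), (70.18608856201172, 84.33749389648438), 67.12260437011719) 0.11461523092023662
handle top ((569.112060546875, 230.04222106933594), (13.595808029174805, 24.989442825317383), 67.47663879394531) 0.16406114687664278 660
at [0.5672 0.2307 0.2262] yaw 2.7446 F [ 0.2   0.09 -0.06] open 0.0461 t 2.67
tx -0.0024 ty -0.0009 tz 0.0002 yaw -0.0010
```

View pics/w1.png

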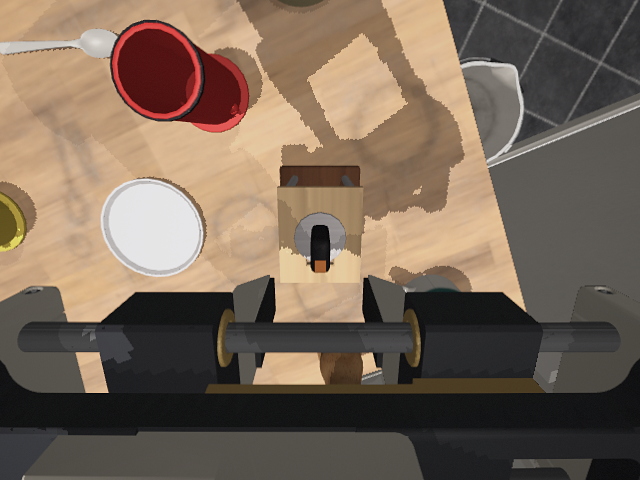

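The wrist view shows the hook handle at (250,320), centred between the fingers, with the orange stripe away from the camera (hook +x). Descending and gripping.

>>> apply_moves:
  plan:
    - {"tx": -0.0017, "ty": 0.0005, "tz": 0.02, "yaw": 0.0015, "grip": 0}
    - {"tx": -0.0017, "ty": 0.0005, "tz": 0.05, "yaw": 0.0015, "grip": 0}
    - {"tx": -0.0017, "ty": 0.0005, "tz": 0.08, "yaw": 0.0015, "grip": 0}
    - {"tx": -0.0017, "ty": 0.0005, "tz": 0.1, "yaw": 0.0015, "grip": 0}
    - {"tx": -0.0017, "ty": 0.0005, "tz": 0.1, "yaw": 0.0015, "grip": 0}
    - {"tx": -0.0017, "ty": 0.0005, "tz": 0.1, "yaw": 0.0015, "grip": -1}
    - {"tx": -0.0017, "ty": 0.0005, "tz": 0.1, "yaw": 0.0015, "grip": -1}
    - {"tx": -0.0017, "ty": 0.0005, "tz": 0.1, "yaw": 0.0015, "grip": -1}
  force: 30

```text
time: 3.68
tool_pos: [0.5692, 0.231, 0.1276]
tool_rot: [3.141, 0.001, 2.744]
contact_force: [-1.0, -0.7, 0.4]
opening: 0.0202
```

>>> apply_moves:
  plan:
    - {"tx": 0, "ty": 0, "tz": 0, "yaw": 0, "grip": -1}
    - {"tx": 0, "ty": 0, "tz": 0, "yaw": 0, "grip": -1}

```text
time: 3.92
tool_pos: [0.5691, 0.2309, 0.1272]
tool_rot: [3.141, 0.001, 2.744]
contact_force: [-0.4, -0.6, 3.9]
opening: 0.0139
```

>>> apply_moves:
  plan:
    - {"tx": 0, "ty": 0, "tz": -0.005, "yaw": 0, "grip": -1}
    - {"tx": 0, "ty": 0, "tz": -0.02, "yaw": 0, "grip": -1}
    - {"tx": 0, "ty": 0, "tz": -0.045, "yaw": 0, "grip": -1}
    - {"tx": 0, "ty": 0, "tz": -0.075, "yaw": 0, "grip": -1}
    - {"tx": 0, "ty": 0, "tz": -0.105, "yaw": 0, "grip": -1}
    - {"tx": 0, "ty": 0, "tz": -0.135, "yaw": 0, "grip": -1}
    - {"tx": 0, "ty": 0, "tz": -0.15, "yaw": 0, "grip": -1}
    - {"tx": 0, "ty": 0, "tz": -0.15, "yaw": 0, "grip": -1}

```text
time: 4.92
tool_pos: [0.5693, 0.231, 0.2778]
tool_rot: [3.14, 0.002, 2.744]
contact_force: [0.2, 0.2, -2.7]
opening: 0.0138
```

```bash
python3 - <<'E'
from h import *
im,d=robot.read_camera("side"); save("s2",im); np.save("s2.npy",d)
c=cal("wrist"); im,d=robot.read_camera("wrist"); save("w2",im); np.save("w2.npy",d)
for l,n in (("hook","side"),("hook_foot","side"),("hook_foot","wrist")): print(l,n,[(np.round(q["pixel"],1).tolist(),round(q["confidence"],2)) for q in robot.tip_of(l,n)])
go(.569,.23,.277,np.pi-.396)
cs=cal("side")
# predicted hook foot if hook origin = TCP-0.012, psi=-.399
o=np.array([.5692,.2305,.277-.012]); ps=-.399
print(proj(cs,o),proj(cs,o+[6e-3*np.cos(ps),6e-3*np.sin(ps),-.097]))
E
python3 -c "
import cv2
im=cv2.imread('pics/s2.png'); cv2.imwrite('pics/s2c.png',cv2.resize(im[150:350,220:400],None,fx=3,fy=3))"
```

```text
hook side [([192.6, 303.0], 0.8)]
hook_foot side [([251.2, 308.9], 0.69)]
hook_foot wrist [([245.8, 318.6], 0.85)]
at [0.5685 0.2307 0.2754] yaw 2.7443 F [ 0.86 -0.01 -0.75] open 0.0138 t 5.17
tx -0.0007 ty -0.0005 tz -0.0016 yaw -0.0013
[195.13173311 307.5199631 ] [252.04259792 304.31867399]
```

View pics/s2c.png

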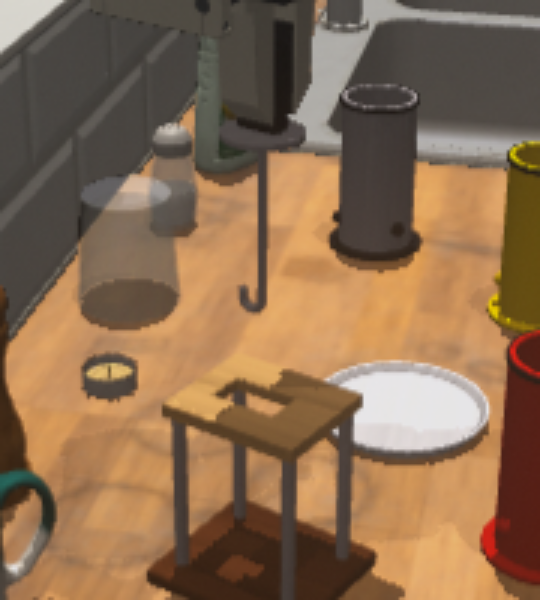

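View pics/w2.png

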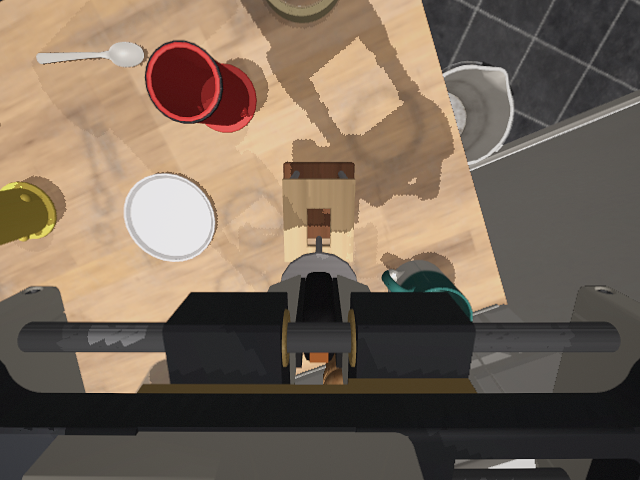

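```bash
python3 -c "
from h import *
go(.5542,-.2337,.277,np.pi-.242)"
```

```text
at [0.5685 0.2307 0.2754] yaw 2.7443 F [ 0.86 -0.01 -0.75] open 0.0138 t 5.17
tx -0.1665 ty -0.4338 tz -0.0016 yaw -0.1553
```

>>> apply_moves:
  plan:
    - {"tx": -0.006, "ty": -0.015, "tz": 0, "yaw": 0, "grip": -1}
    - {"tx": -0.023, "ty": -0.06, "tz": 0, "yaw": -0.02, "grip": -1}
    - {"tx": -0.044, "ty": -0.115, "tz": 0, "yaw": -0.04, "grip": -1}
    - {"tx": -0.065, "ty": -0.17, "tz": 0, "yaw": -0.06, "grip": -1}
    - {"tx": -0.086, "ty": -0.225, "tz": 0, "yaw": -0.08, "grip": -1}
    - {"tx": -0.107, "ty": -0.28, "tz": 0, "yaw": -0.1, "grip": -1}
    - {"tx": -0.128, "ty": -0.335, "tz": 0, "yaw": -0.12, "grip": -1}
    - {"tx": -0.149, "ty": -0.39, "tz": 0, "yaw": -0.14, "grip": -1}

```text
time: 6.18
tool_pos: [0.5544, -0.1892, 0.2766]
tool_rot: [-3.141, -0.0, 2.884]
contact_force: [1.2, -0.5, -1.2]
opening: 0.0137
```

```bash
python3 -c "
from h import *
go(.5542,-.2337,.277,np.pi-.242)"
```

```text
at [ 0.5544 -0.1892  0.2766] yaw 2.8843 F [ 1.2  -0.52 -1.16] open 0.0137 t 6.17
tx -0.0111 ty -0.0431 tz -0.0004 yaw -0.0153
```

>>> apply_moves:
  plan:
    - {"tx": -0.007, "ty": -0.028, "tz": 0, "yaw": -0.008, "grip": -1}
    - {"tx": -0.011, "ty": -0.043, "tz": 0, "yaw": -0.015, "grip": -1}
    - {"tx": -0.011, "ty": -0.043, "tz": 0, "yaw": -0.015, "grip": -1}
    - {"tx": -0.011, "ty": -0.043, "tz": 0, "yaw": -0.015, "grip": -1}

```text
time: 6.68
tool_pos: [0.5552, -0.2296, 0.2768]
tool_rot: [3.141, -0.0, 2.9]
contact_force: [-0.3, -0.0, -0.7]
opening: 0.0136
```

```bash
python3 - <<'E'
from h import *
s=robot.observe();c=cal("wrist"); im,d=robot.read_camera("wrist"); save("w3",im); np.save("w3.npy",d)
P=cloud(c,d)
R=P.reshape(-1,3); I=im.reshape(-1,3).astype(int)
g=(np.hypot(R[:,0]-.573,R[:,1]+.238)<.036)
rim=R[g&(R[:,2]>.12)&(R[:,2]<.136)]; print("rim",len(rim),circ(rim),rim.max(0),rim.min(0),np.median(rim[:,2]))
m=g&(R[:,2]>.066)&(R[:,2]<.085)&(I[:,0]>I[:,2]+50)
L=R[m]; print("loop",len(L),L.mean(0),np.percentile(L[:,2],[10,50,90,97]))
q=L[:,:2]-L[:,:2].mean(0); u,ss,v=np.linalg.svd(q,full_matrices=False); print("dir",np.degrees(np.arctan2(v[0,1],v[0,0])),np.ptp(q@v[0]),np.ptp(q@v[1]))
m=g&(R[:,2]>.036)&(R[:,2]<.085)&(I[:,0]>I[:,2]+50);print("orange",m.sum(),np.histogram(R[m,2],bins=np.arange(.034,.084,.004)))
ct=R[g&(R[:,2]<.04)&(R[:,2]>.02)&(np.hypot(R[:,0]-.573,R[:,1]+.238)<.02)]; print("carttop",len(ct),np.median(ct[:,2]) if len(ct) else 0)
print([(np.round(q["pixel"],1).tolist(),round(q["confidence"],2)) for q in robot.tip_of("hook_foot","wrist")])
go(.5542,-.2337,.277,np.pi-.242,s)
cv2.imwrite("pics/w3c.png",cv2.resize(im[150:310,220:420,::-1],None,fx=4,fy=4)[:600])
E
```

```text
rim 834 (array([ 0.57209649, -0.23855102]), np.float64(0.029272906915084985)) [ 0.59397999 -0.20663225  0.13207745] [ 0.54074996 -0.27097203  0.12016942] 0.12924844276837713
loop 100 [ 0.57248062 -0.23875502  0.07421284] [0.07108881 0.07502301 0.07635931 0.07669701]
dir -103.63521053711395 0.02836335704759122 0.003866198278830558
orange 176 (array([ 0,  0,  0,  2, 49, 13,  6,  6,  7, 29, 64,  0]), array([0.034, 0.038, 0.042, 0.046, 0.05 , 0.054, 0.058, 0.062, 0.066,
       0.07 , 0.074, 0.078, 0.082]))
carttop 230 0.03373514448517889
[([247.6, 319.3], 0.77), ([212.0, 314.3], 0.32), ([219.6, 316.1], 0.18)]
at [ 0.5552 -0.2296  0.2768] yaw 2.9004 F [-0.25 -0.03 -0.71] open 0.0136 t 6.67
tx -0.0000 ty -0.0042 tz -0.0002 yaw 0.0008
```

View pics/w3c.png

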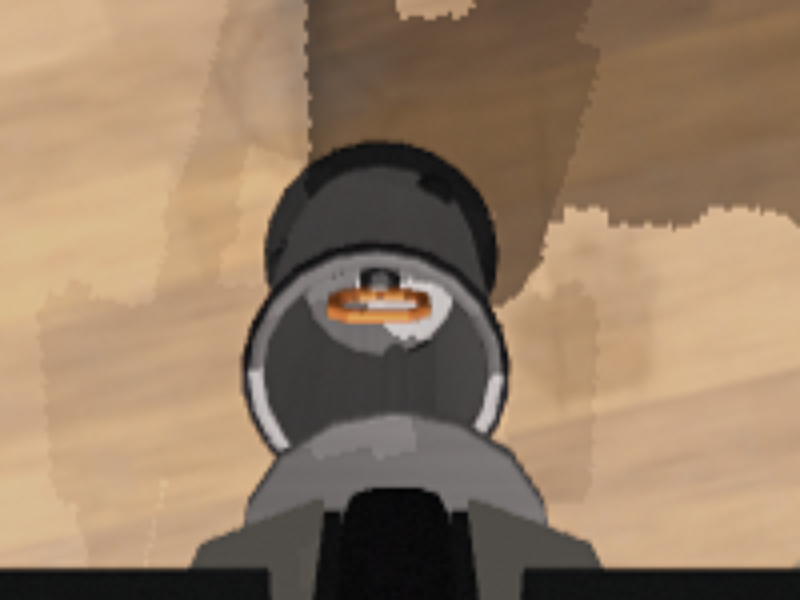

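The wrist crop shows the loop centred at about (226,315), the stem below it, and the shank in front of the near wall. Loop bar is at (0.5727,-0.2387), its top at about 0.0765, with cartridge x at -13.7°. Descending to just above the loop.

```bash
python3 -c "
from h import *
go(.5539,-.2341,.200,np.pi-.239)"
```

```text
at [ 0.5553 -0.2294  0.2769] yaw 2.9010 F [-1.08 -1.09  0.24] open 0.0137 t 6.78
tx 0.0003 ty -0.0049 tz 0.0769 yaw -0.0016
```

>>> apply_moves:
  plan:
    - {"tx": 0.0003, "ty": -0.003, "tz": 0.004, "yaw": -0.0015, "grip": -1}
    - {"tx": 0.0003, "ty": -0.0049, "tz": 0.015, "yaw": -0.0015, "grip": -1}
    - {"tx": 0.0003, "ty": -0.0049, "tz": 0.03, "yaw": -0.0015, "grip": -1}
    - {"tx": 0.0003, "ty": -0.0049, "tz": 0.045, "yaw": -0.0015, "grip": -1}
    - {"tx": 0.0003, "ty": -0.0049, "tz": 0.06, "yaw": -0.0015, "grip": -1}
    - {"tx": 0.0003, "ty": -0.0049, "tz": 0.072, "yaw": -0.0015, "grip": -1}
    - {"tx": 0.0003, "ty": -0.0049, "tz": 0.077, "yaw": -0.0015, "grip": -1}
    - {"tx": 0.0003, "ty": -0.0049, "tz": 0.077, "yaw": -0.0015, "grip": -1}

```text
time: 7.78
tool_pos: [0.5537, -0.2355, 0.1995]
tool_rot: [3.141, -0.0, 2.901]
contact_force: [-0.6, -0.2, -0.6]
opening: 0.014
```

```bash
cat > look.py <<'E'
from h import *
import sys
n=sys.argv[1]
s=robot.observe();c=cal("wrist"); im,d=robot.read_camera("wrist"); save(n,im); np.save(n+".npy",d)
P=cloud(c,d); R=P.reshape(-1,3); I=im.reshape(-1,3).astype(int)
g=(np.hypot(R[:,0]-.573,R[:,1]+.238)<.036)
m=g&(R[:,2]>.066)&(R[:,2]<.085)&(I[:,0]>I[:,2]+50)
L=R[m]; print("loop",len(L),L.mean(0) if len(L) else 0,np.percentile(L[:,2],[10,50,90,97]) if len(L) else 0)
print([(np.round(q["pixel"],1).tolist(),round(q["confidence"],2)) for q in robot.tip_of("hook_foot","wrist")])
ps=wrap(s["tool_rot"][2]-np.pi); o=s["tool_pos"]-[0,0,.0124]
print("pred foot",proj(c,o+[6e-3*np.cos(ps),6e-3*np.sin(ps),-.097]))
go(.5539,-.2341,.1674,np.pi-.239,s)
cv2.imwrite("pics/"+n+"c.png",cv2.resize(im[170:290,240:400,::-1],None,fx=5,fy=5))
E
python3 look.py w4
```

```text
loop 94 [ 0.57220158 -0.2385058   0.07301842] [0.06990095 0.07356952 0.07583561 0.07620935]
[([246.1, 317.2], 0.79)]
pred foot [242.71729442 318.41597078]
at [ 0.5537 -0.2355  0.1995] yaw 2.9008 F [-0.64 -0.16 -0.61] open 0.0140 t 7.78
tx 0.0001 ty 0.0014 tz 0.0321 yaw -0.0018
```

View pics/w4c.png

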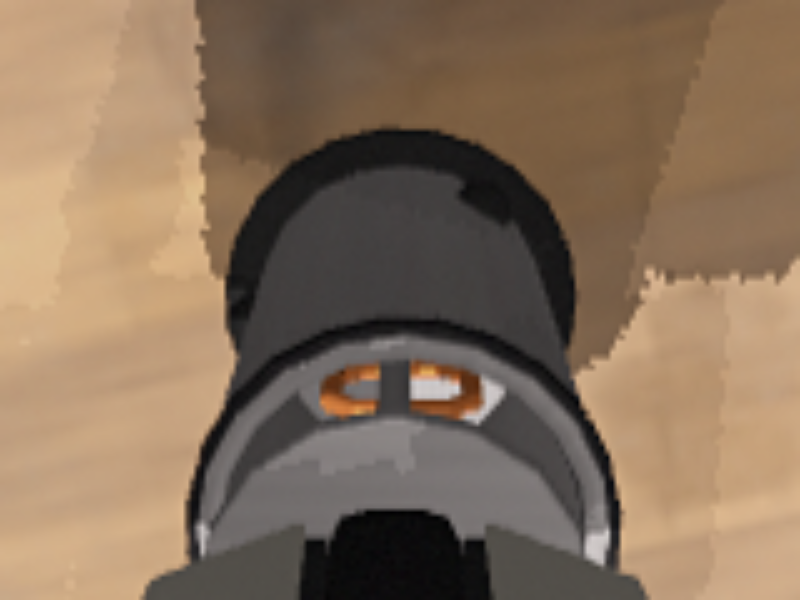

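The shank (crop x 397) is within about 1 mm of the loop's middle (x 402). Backing off 1.5 mm and descending beside the loop.

>>> apply_moves:
  plan:
    - {"tx": 0.0015, "ty": 0.0012, "tz": 0.0, "yaw": -0.0015, "grip": -1}
    - {"tx": 0.0015, "ty": 0.0012, "tz": 0.004, "yaw": -0.0015, "grip": -1}
    - {"tx": 0.0015, "ty": 0.0012, "tz": 0.009, "yaw": -0.0015, "grip": -1}
    - {"tx": 0.0015, "ty": 0.0012, "tz": 0.014, "yaw": -0.0015, "grip": -1}
    - {"tx": 0.0015, "ty": 0.0012, "tz": 0.019, "yaw": -0.0015, "grip": -1}

```text
time: 8.5
tool_pos: [0.5524, -0.2339, 0.1801]
tool_rot: [3.141, -0.0, 2.902]
contact_force: [-0.3, 0.4, -1.3]
opening: 0.014
```

>>> apply_moves:
  plan:
    - {"tx": 0, "ty": 0, "tz": 0.005, "yaw": 0, "grip": -1}
    - {"tx": 0, "ty": 0, "tz": 0.009, "yaw": 0, "grip": -1}
    - {"tx": 0, "ty": 0, "tz": 0.0135, "yaw": 0, "grip": -1}
    - {"tx": 0, "ty": 0, "tz": 0.0135, "yaw": 0, "grip": -1}

```text
time: 9.0
tool_pos: [0.5523, -0.2338, 0.1668]
tool_rot: [3.141, -0.001, 2.902]
contact_force: [0.3, 0.0, -1.7]
opening: 0.0138
```

```bash
python3 look.py w5
```

```text
loop 0 0 0
[]
pred foot [242.76604664 318.40017147]
at [ 0.5523 -0.2338  0.1668] yaw 2.9023 F [ 0.27  0.   -1.71] open 0.0138 t 9.00
tx -0.0016 ty 0.0001 tz -0.0006 yaw -0.0003
```

View pics/w5c.png

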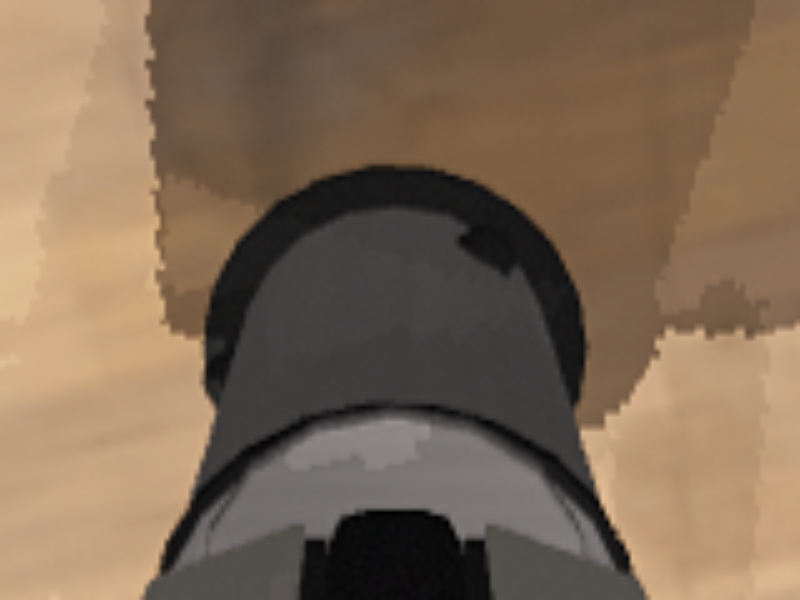

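>>> apply_moves:
  plan:
    - {"tx": -0.003, "ty": 0, "tz": 0, "yaw": 0, "grip": -1}
    - {"tx": -0.006, "ty": 0, "tz": 0, "yaw": 0, "grip": -1}
    - {"tx": -0.008, "ty": 0, "tz": 0, "yaw": 0, "grip": -1}
    - {"tx": -0.008, "ty": 0, "tz": 0, "yaw": 0, "grip": -1}

```text
time: 9.6
tool_pos: [0.5604, -0.2359, 0.1671]
tool_rot: [3.141, 0.0, 2.902]
contact_force: [0.3, 0.5, -1.2]
opening: 0.014
```

>>> apply_moves:
  plan:
    - {"tx": -0.0025, "ty": 0, "tz": 0, "yaw": 0, "grip": -1}
    - {"tx": -0.005, "ty": 0, "tz": 0, "yaw": 0, "grip": -1}
    - {"tx": -0.006, "ty": 0, "tz": 0, "yaw": 0, "grip": -1}
    - {"tx": -0.006, "ty": 0, "tz": 0, "yaw": 0, "grip": -1}

```text
time: 10.1
tool_pos: [0.5661, -0.2373, 0.1671]
tool_rot: [3.141, -0.0, 2.902]
contact_force: [-1.0, -0.5, -1.2]
opening: 0.0143
```

>>> apply_moves:
  plan:
    - {"tx": 0, "ty": 0, "tz": -0.003, "yaw": 0, "grip": -1}
    - {"tx": 0, "ty": 0, "tz": -0.006, "yaw": 0, "grip": -1}
    - {"tx": 0, "ty": 0, "tz": -0.008, "yaw": 0, "grip": -1}
    - {"tx": 0, "ty": 0, "tz": -0.009, "yaw": 0, "grip": -1}
    - {"tx": 0, "ty": 0, "tz": -0.009, "yaw": 0, "grip": -1}

```text
time: 10.72
tool_pos: [0.5661, -0.2372, 0.1763]
tool_rot: [3.141, 0.0, 2.902]
contact_force: [0.1, -0.5, -0.8]
opening: 0.0138
```

>>> apply_moves:
  plan:
    - {"tx": 0, "ty": 0, "tz": -0.001, "yaw": 0, "grip": -1}
    - {"tx": 0, "ty": 0, "tz": -0.002, "yaw": 0, "grip": -1}
    - {"tx": 0, "ty": 0, "tz": -0.003, "yaw": 0, "grip": -1}
    - {"tx": 0, "ty": 0, "tz": -0.003, "yaw": 0, "grip": -1}

```text
time: 11.22
tool_pos: [0.5661, -0.2373, 0.1793]
tool_rot: [3.142, 0.0, 2.902]
contact_force: [0.3, -1.1, -0.8]
opening: 0.0142
```

>>> apply_moves:
  plan:
    - {"tx": 0, "ty": 0, "tz": -0.001, "yaw": 0, "grip": -1}
    - {"tx": 0, "ty": 0, "tz": -0.002, "yaw": 0, "grip": -1}
    - {"tx": 0, "ty": 0, "tz": -0.003, "yaw": 0, "grip": -1}
    - {"tx": 0, "ty": 0, "tz": -0.003, "yaw": 0, "grip": -1}

```text
time: 11.72
tool_pos: [0.5655, -0.2369, 0.1812]
tool_rot: [3.141, -0.002, 2.902]
contact_force: [-0.2, -0.7, -10.4]
opening: 0.014
```

Contact came at saddle height of about 0.073, where the bar should be, with a vertical pull only. I keep drawing slowly.

>>> apply_moves:
  plan:
    - {"tx": 0, "ty": 0, "tz": -0.0007, "yaw": 0, "grip": -1}
    - {"tx": 0, "ty": 0, "tz": -0.0015, "yaw": 0, "grip": -1}
    - {"tx": 0, "ty": 0, "tz": -0.0022, "yaw": 0, "grip": -1}
    - {"tx": 0, "ty": 0, "tz": -0.003, "yaw": 0, "grip": -1}

```text
time: 12.22
tool_pos: [0.5661, -0.2373, 0.1853]
tool_rot: [3.141, -0.0, 2.902]
contact_force: [0.5, -0.4, -11.5]
opening: 0.014
```

>>> apply_moves:
  plan:
    - {"tx": 0, "ty": 0, "tz": -0.001, "yaw": 0, "grip": -1}
    - {"tx": 0, "ty": 0, "tz": -0.002, "yaw": 0, "grip": -1}
    - {"tx": 0, "ty": 0, "tz": -0.003, "yaw": 0, "grip": -1}
    - {"tx": 0, "ty": 0, "tz": -0.004, "yaw": 0, "grip": -1}

```text
time: 12.72
tool_pos: [0.5661, -0.2373, 0.1893]
tool_rot: [3.141, 0.0, 2.902]
contact_force: [0.7, -0.2, -10.7]
opening: 0.014
```

Sliding steadily at about 10 N. Continuing up.

>>> apply_moves:
  plan:
    - {"tx": 0, "ty": 0, "tz": -0.0015, "yaw": 0, "grip": -1}
    - {"tx": 0, "ty": 0, "tz": -0.003, "yaw": 0, "grip": -1}
    - {"tx": 0, "ty": 0, "tz": -0.0045, "yaw": 0, "grip": -1}
    - {"tx": 0, "ty": 0, "tz": -0.006, "yaw": 0, "grip": -1}
    - {"tx": 0, "ty": 0, "tz": -0.0075, "yaw": 0, "grip": -1}
    - {"tx": 0, "ty": 0, "tz": -0.009, "yaw": 0, "grip": -1}
    - {"tx": 0, "ty": 0, "tz": -0.0105, "yaw": 0, "grip": -1}
    - {"tx": 0, "ty": 0, "tz": -0.012, "yaw": 0, "grip": -1}

```text
time: 13.72
tool_pos: [0.5665, -0.2375, 0.2022]
tool_rot: [-3.141, 0.002, 2.902]
contact_force: [-0.7, 0.9, -1.3]
opening: 0.0141
```

>>> apply_moves:
  plan:
    - {"tx": 0, "ty": 0, "tz": -0.0015, "yaw": 0, "grip": -1}
    - {"tx": 0, "ty": 0, "tz": -0.003, "yaw": 0, "grip": -1}
    - {"tx": 0, "ty": 0, "tz": -0.005, "yaw": 0, "grip": -1}
    - {"tx": 0, "ty": 0, "tz": -0.008, "yaw": 0, "grip": -1}
    - {"tx": 0, "ty": 0, "tz": -0.011, "yaw": 0, "grip": -1}
    - {"tx": 0, "ty": 0, "tz": -0.014, "yaw": 0, "grip": -1}
    - {"tx": 0, "ty": 0, "tz": -0.017, "yaw": 0, "grip": -1}
    - {"tx": 0, "ty": 0, "tz": -0.017, "yaw": 0, "grip": -1}

```text
time: 14.72
tool_pos: [0.5662, -0.2373, 0.2185]
tool_rot: [-3.142, 0.001, 2.902]
contact_force: [-0.6, -0.5, -1.8]
opening: 0.0141
```

```bash
python3 look.py w6
```

```text
loop 0 0 0
[([247.0, 317.7], 0.79)]
pred foot [242.61735492 318.4922602 ]
at [ 0.5662 -0.2373  0.2185] yaw 2.9023 F [-0.64 -0.54 -1.79] open 0.0141 t 14.72
tx 0.0128 ty 0.0002 tz 0.0511 yaw -0.0003
```

View pics/w6c.png

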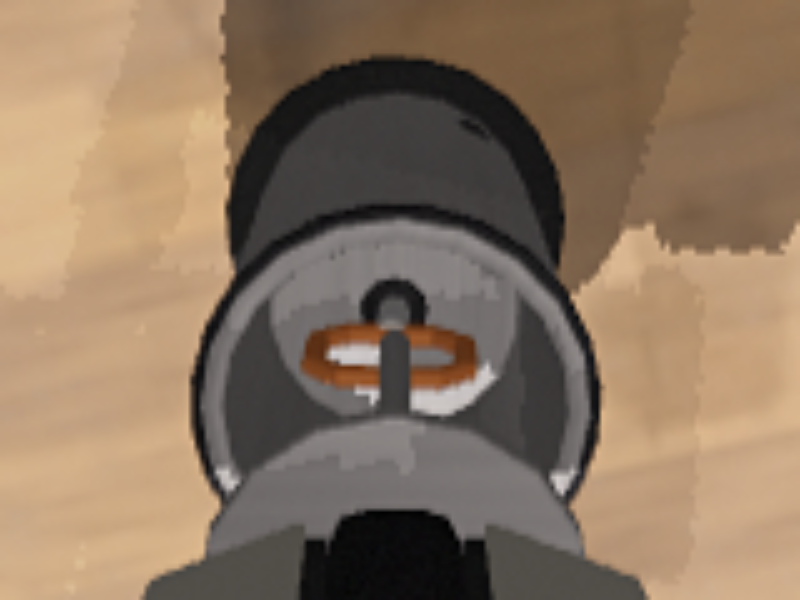

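The wrist crop shows the shank running through the loop, loop at about (242,318), and the cartridge is up about 38 mm. Raising it out.

>>> apply_moves:
  plan:
    - {"tx": 0, "ty": 0, "tz": -0.003, "yaw": 0, "grip": -1}
    - {"tx": 0, "ty": 0, "tz": -0.008, "yaw": 0, "grip": -1}
    - {"tx": 0, "ty": 0, "tz": -0.014, "yaw": 0, "grip": -1}
    - {"tx": 0, "ty": 0, "tz": -0.021, "yaw": 0, "grip": -1}
    - {"tx": 0, "ty": 0, "tz": -0.028, "yaw": 0, "grip": -1}
    - {"tx": 0, "ty": 0, "tz": -0.035, "yaw": 0, "grip": -1}
    - {"tx": 0, "ty": 0, "tz": -0.042, "yaw": 0, "grip": -1}
    - {"tx": 0, "ty": 0, "tz": -0.049, "yaw": 0, "grip": -1}

```text
time: 15.82
tool_pos: [0.5661, -0.2373, 0.2677]
tool_rot: [3.142, 0.0, 2.902]
contact_force: [-0.4, 0.6, -2.1]
opening: 0.0137
```

>>> apply_moves:
  plan:
    - {"tx": 0, "ty": 0, "tz": -0.008, "yaw": 0, "grip": -1}
    - {"tx": 0, "ty": 0, "tz": -0.016, "yaw": 0, "grip": -1}
    - {"tx": 0, "ty": 0, "tz": -0.024, "yaw": 0, "grip": -1}
    - {"tx": 0, "ty": 0, "tz": -0.032, "yaw": 0, "grip": -1}
    - {"tx": 0, "ty": 0, "tz": -0.04, "yaw": 0, "grip": -1}
    - {"tx": 0, "ty": 0, "tz": -0.048, "yaw": 0, "grip": -1}
    - {"tx": 0, "ty": 0, "tz": -0.056, "yaw": 0, "grip": -1}
    - {"tx": 0, "ty": 0, "tz": -0.06, "yaw": 0, "grip": -1}

```text
time: 16.82
tool_pos: [0.5662, -0.2373, 0.3279]
tool_rot: [-3.141, 0.001, 2.902]
contact_force: [0.3, -0.5, -1.9]
opening: 0.0138
```

```bash
python3 - <<'E'
from h import *
go(.5189,.038,.3285,np.pi-.239)
c=cal("top"); im,d=robot.read_camera("side"); save("s7",im); cv2.imwrite("pics/s7c.png",cv2.resize(im[60:300,260:460,::-1],None,fx=2.5,fy=2.5))
d=np.load("top0.npy"); P=cloud(c,d)[225:305,258:348].reshape(-1,3)
b=P[(P[:,2]>.003)&(P[:,2]<.014)&(np.hypot(P[:,0]-.52,P[:,1]-.038)<.075)]
print("dish",(np.percentile(b,1,axis=0)+np.percentile(b,99,axis=0))/2,np.ptp(b,0),cv2.minEnclosingCircle((b[:,:2]*1000).astype(np.float32)), b.mean(0))
cw=cal("top")
E
```

```text
at [ 0.5662 -0.2373  0.3279] yaw 2.9023 F [ 0.3  -0.47 -1.85] open 0.0138 t 16.82
tx 0.1112 ty 0.2563 tz -0.0006 yaw -0.0003
dish [0.51577393 0.03981198 0.00728752] [0.14157597 0.14409465 0.01043196] ((520.815185546875, 38.192108154296875), 73.5341796875) [0.51594903 0.03942    0.00547278]
```

View pics/s7c.png

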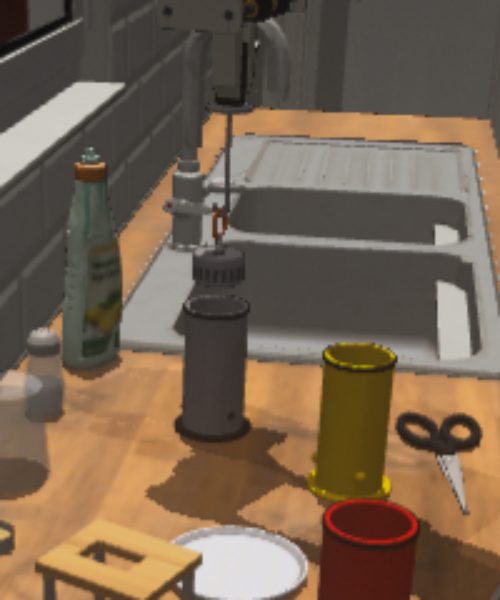

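The cartridge hangs upright, clear of the flask rim (side crop: cartridge at (265,215), rim at (305,215)). Fixing the dish centre.

```bash
python3 - <<'E'
from h import *
P=np.load("w1P.npy"); im=cv2.imread("pics/w1.png").astype(int)
for nm,P,im,sl in (("w1",P,im,(slice(165,285),slice(90,215))),("top",cloud(cal("top"),np.load("top0.npy")),cv2.imread("pics/top0.png").astype(int),(slice(230,302),slice(268,340)))):
    I=im[sl]; m=(I.max(-1)-I.min(-1)<25)&(I.min(-1)>100)
    m=cv2.morphologyEx(m.astype(np.uint8),cv2.MORPH_OPEN,np.ones((3,3)))
    k,lab,st,ce=cv2.connectedComponentsWithStats(m); j=1+st[1:,4].argmax(); m=lab==j
    R=P[sl][m]; R=R[R[:,2]<.02]; e=cv2.minEnclosingCircle((R[:,:2]*1000).astype(np.float32)); print(nm,st[j],R.mean(0),e,np.median(R[:,2]))
c=cal("top"); print(onz(c,(st[j][1]+230+st[j][3]/2,268+st[j][0]+st[j][2]/2),.01))
E
```

```text
w1 [  11   13  102   99 7826] [0.51331981 0.03849861 0.00441808] ((514.5762329101562, 36.48879623413086), 63.55913543701172) 0.0038021437385889357
top [   7    9   57   56 2483] [0.51436851 0.04055582 0.00324329] ((514.4625244140625, 41.17121505737305), 60.17353820800781) 0.003061862062354098
[0.51287115 0.03969341 0.01      ]
```

>>> apply_moves:
  plan:
    - {"tx": 0.0013, "ty": 0.0027, "tz": 0, "yaw": 0, "grip": -1}
    - {"tx": 0.0039, "ty": 0.0081, "tz": 0, "yaw": 0, "grip": -1}
    - {"tx": 0.0078, "ty": 0.0162, "tz": 0, "yaw": 0, "grip": -1}
    - {"tx": 0.0129, "ty": 0.0271, "tz": 0, "yaw": 0, "grip": -1}
    - {"tx": 0.0194, "ty": 0.0406, "tz": 0, "yaw": 0, "grip": -1}
    - {"tx": 0.0259, "ty": 0.0541, "tz": 0, "yaw": 0, "grip": -1}
    - {"tx": 0.0323, "ty": 0.0677, "tz": 0, "yaw": 0, "grip": -1}
    - {"tx": 0.0388, "ty": 0.0812, "tz": 0, "yaw": 0, "grip": -1}

```text
time: 17.88
tool_pos: [0.5474, -0.1481, 0.3273]
tool_rot: [3.141, 0.0, 2.902]
contact_force: [-0.9, -0.2, -2.4]
opening: 0.0139
```

>>> apply_moves:
  plan:
    - {"tx": 0.0069, "ty": 0.0144, "tz": 0, "yaw": 0, "grip": -1}
    - {"tx": 0.0138, "ty": 0.0289, "tz": 0, "yaw": 0, "grip": -1}
    - {"tx": 0.0207, "ty": 0.0433, "tz": 0, "yaw": 0, "grip": -1}
    - {"tx": 0.0276, "ty": 0.0578, "tz": 0, "yaw": 0, "grip": -1}
    - {"tx": 0.0345, "ty": 0.0722, "tz": 0, "yaw": 0, "grip": -1}
    - {"tx": 0.0414, "ty": 0.0866, "tz": 0, "yaw": 0, "grip": -1}
    - {"tx": 0.0483, "ty": 0.1011, "tz": 0, "yaw": 0, "grip": -1}
    - {"tx": 0.0552, "ty": 0.1155, "tz": 0, "yaw": 0, "grip": -1}

```text
time: 18.88
tool_pos: [0.5212, -0.0229, 0.3272]
tool_rot: [3.141, 0.0, 2.902]
contact_force: [0.5, 0.5, -2.1]
opening: 0.0138
```

```bash
python3 -c "
from h import *
go(.508,.0405,.328,2.902)"
```

```text
at [ 0.5212 -0.0229  0.3272] yaw 2.9023 F [ 0.52  0.45 -2.11] open 0.0138 t 18.88
tx 0.0278 ty 0.0584 tz -0.0008 yaw 0.0003
```

>>> apply_moves:
  plan:
    - {"tx": 0.0059, "ty": 0.0124, "tz": 0, "yaw": 0, "grip": -1}
    - {"tx": 0.011, "ty": 0.0231, "tz": 0, "yaw": 0, "grip": -1}
    - {"tx": 0.0152, "ty": 0.032, "tz": 0, "yaw": 0, "grip": -1}
    - {"tx": 0.019, "ty": 0.04, "tz": 0, "yaw": 0, "grip": -1}
    - {"tx": 0.0224, "ty": 0.047, "tz": 0, "yaw": 0, "grip": -1}
    - {"tx": 0.025, "ty": 0.0524, "tz": 0, "yaw": 0, "grip": -1}
    - {"tx": 0.0266, "ty": 0.056, "tz": 0, "yaw": 0, "grip": -1}
    - {"tx": 0.0278, "ty": 0.0584, "tz": 0, "yaw": 0, "grip": -1}

```text
time: 19.88
tool_pos: [0.5082, 0.0395, 0.3272]
tool_rot: [-3.142, 0.0, 2.902]
contact_force: [-0.1, 0.6, -1.7]
opening: 0.0137
```

```bash
python3 - <<'E'
from h import *
go(.508,.0405,.328,2.902)
im,d=robot.read_camera("side"); save("s8",im); cv2.imwrite("pics/s8c.png",cv2.resize(im[60:320,260:460,::-1],None,fx=2.3,fy=2.3))
s=robot.observe();c=cal("wrist");im,d=robot.read_camera("wrist"); save("w8",im)
E
```

```text
at [0.5082 0.0395 0.3272] yaw 2.9023 F [-0.13  0.56 -1.74] open 0.0137 t 19.88
tx 0.0004 ty 0.0009 tz -0.0008 yaw 0.0003
```

View pics/s8c.png

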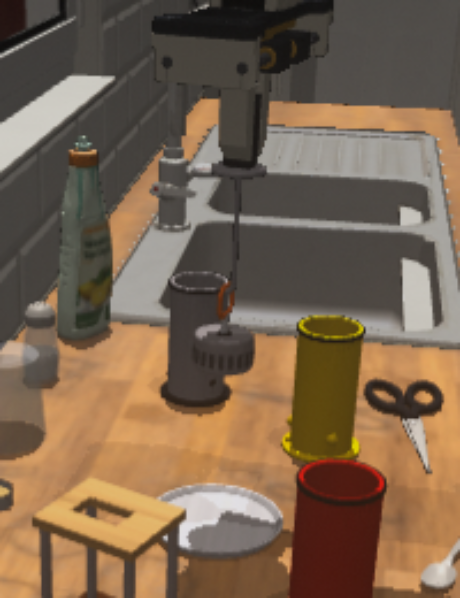

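View pics/w8.png

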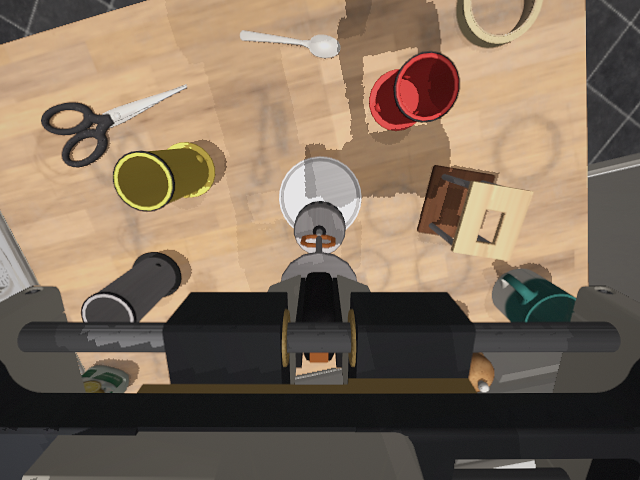

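Over the dish, cartridge hanging freely. Lowering.

>>> apply_moves:
  plan:
    - {"tx": 0, "ty": 0, "tz": 0.003, "yaw": 0, "grip": -1}
    - {"tx": 0, "ty": 0, "tz": 0.009, "yaw": 0, "grip": -1}
    - {"tx": 0, "ty": 0, "tz": 0.018, "yaw": 0, "grip": -1}
    - {"tx": 0, "ty": 0, "tz": 0.028, "yaw": 0, "grip": -1}
    - {"tx": 0, "ty": 0, "tz": 0.038, "yaw": 0, "grip": -1}
    - {"tx": 0, "ty": 0, "tz": 0.048, "yaw": 0, "grip": -1}
    - {"tx": 0, "ty": 0, "tz": 0.058, "yaw": 0, "grip": -1}
    - {"tx": 0, "ty": 0, "tz": 0.068, "yaw": 0, "grip": -1}

```text
time: 20.98
tool_pos: [0.5082, 0.0394, 0.2585]
tool_rot: [3.141, -0.0, 2.902]
contact_force: [-1.0, -0.4, -2.2]
opening: 0.0141
```

>>> apply_moves:
  plan:
    - {"tx": 0, "ty": 0, "tz": 0.01, "yaw": 0, "grip": -1}
    - {"tx": 0, "ty": 0, "tz": 0.02, "yaw": 0, "grip": -1}
    - {"tx": 0, "ty": 0, "tz": 0.03, "yaw": 0, "grip": -1}
    - {"tx": 0, "ty": 0, "tz": 0.04, "yaw": 0, "grip": -1}
    - {"tx": 0, "ty": 0, "tz": 0.05, "yaw": 0, "grip": -1}
    - {"tx": 0, "ty": 0, "tz": 0.058, "yaw": 0, "grip": -1}
    - {"tx": 0, "ty": 0, "tz": 0.063, "yaw": 0, "grip": -1}
    - {"tx": 0, "ty": 0, "tz": 0.066, "yaw": 0, "grip": -1}

```text
time: 21.98
tool_pos: [0.5083, 0.0394, 0.193]
tool_rot: [3.142, -0.0, 2.902]
contact_force: [-0.8, 0.3, -1.6]
opening: 0.0136
```

>>> apply_moves:
  plan:
    - {"tx": 0, "ty": 0, "tz": 0.001, "yaw": 0, "grip": -1}
    - {"tx": 0, "ty": 0, "tz": 0.002, "yaw": 0, "grip": -1}
    - {"tx": 0, "ty": 0, "tz": 0.003, "yaw": 0, "grip": -1}
    - {"tx": 0, "ty": 0, "tz": 0.004, "yaw": 0, "grip": -1}
    - {"tx": 0, "ty": 0, "tz": 0.005, "yaw": 0, "grip": -1}
    - {"tx": 0, "ty": 0, "tz": 0.006, "yaw": 0, "grip": -1}
    - {"tx": 0, "ty": 0, "tz": 0.007, "yaw": 0, "grip": -1}
    - {"tx": 0, "ty": 0, "tz": 0.008, "yaw": 0, "grip": -1}

```text
time: 22.98
tool_pos: [0.5082, 0.0394, 0.1851]
tool_rot: [3.142, 0.0, 2.902]
contact_force: [0.3, 0.1, -2.9]
opening: 0.0138
```

```bash
cat > look2.py <<'E'
from h import *
import sys
n=sys.argv[1]
go(.508,.0405,.178,2.902)
im,d=robot.read_camera("side"); save("s"+n,im); a=cv2.resize(im[190:320,290:430,::-1],None,fx=4,fy=4)
im,d=robot.read_camera("wrist"); save("w"+n,im); b=im[170:290,240:400,::-1]; b=cv2.resize(b,None,fx=3,fy=3)
cv2.imwrite("pics/s"+n+"c.png",a); cv2.imwrite("pics/w"+n+"c.png",b)
E
python3 look2.py 9
```

```text
at [0.5082 0.0394 0.1851] yaw 2.9024 F [ 0.35  0.11 -2.86] open 0.0138 t 22.98
tx 0.0005 ty 0.0010 tz 0.0071 yaw 0.0004
```

View pics/s9c.png

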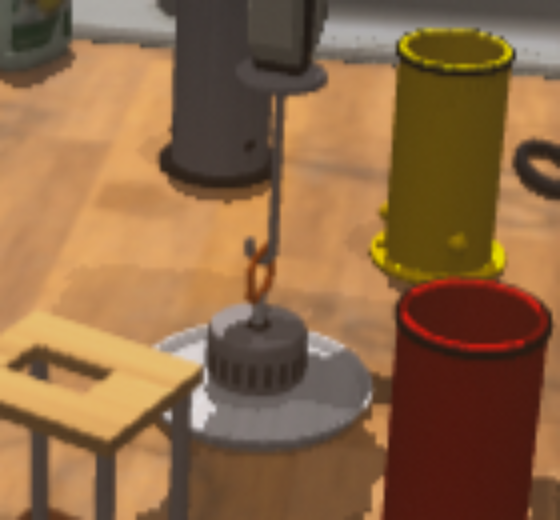

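View pics/w9c.png

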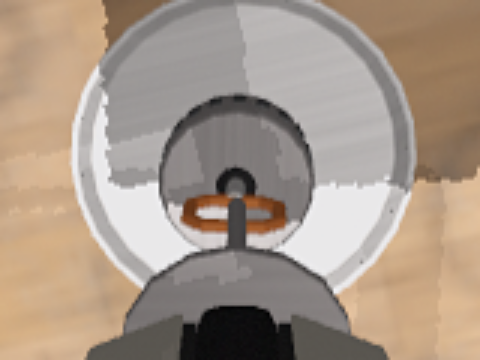

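>>> apply_moves:
  plan:
    - {"tx": 0, "ty": 0, "tz": 0.001, "yaw": 0, "grip": -1}
    - {"tx": 0, "ty": 0, "tz": 0.002, "yaw": 0, "grip": -1}
    - {"tx": 0, "ty": 0, "tz": 0.003, "yaw": 0, "grip": -1}
    - {"tx": 0, "ty": 0, "tz": 0.004, "yaw": 0, "grip": -1}
    - {"tx": 0, "ty": 0, "tz": 0.005, "yaw": 0, "grip": -1}
    - {"tx": 0, "ty": 0, "tz": 0.006, "yaw": 0, "grip": -1}
    - {"tx": 0, "ty": 0, "tz": 0.007, "yaw": 0, "grip": -1}
    - {"tx": 0, "ty": 0, "tz": 0.008, "yaw": 0, "grip": -1}

```text
time: 24.08
tool_pos: [0.5083, 0.0395, 0.1773]
tool_rot: [3.141, 0.0, 2.902]
contact_force: [0.4, 0.6, -0.8]
opening: 0.0136
```

>>> apply_moves:
  plan:
    - {"tx": 0, "ty": 0, "tz": 0.001, "yaw": 0, "grip": -1}
    - {"tx": 0, "ty": 0, "tz": 0.003, "yaw": 0, "grip": -1}
    - {"tx": 0, "ty": 0, "tz": 0.005, "yaw": 0, "grip": -1}
    - {"tx": 0, "ty": 0, "tz": 0.007, "yaw": 0, "grip": -1}
    - {"tx": 0, "ty": 0, "tz": 0.007, "yaw": 0, "grip": -1}

```text
time: 24.7
tool_pos: [0.5081, 0.0394, 0.17]
tool_rot: [3.142, -0.0, 2.902]
contact_force: [0.4, -0.8, -1.3]
opening: 0.0141
```

```bash
python3 look2.py 10
```

```text
at [0.5081 0.0394 0.17  ] yaw 2.9023 F [ 0.42 -0.78 -1.29] open 0.0141 t 24.70
tx 0.0003 ty 0.0010 tz -0.0080 yaw 0.0003
```

View pics/s10c.png

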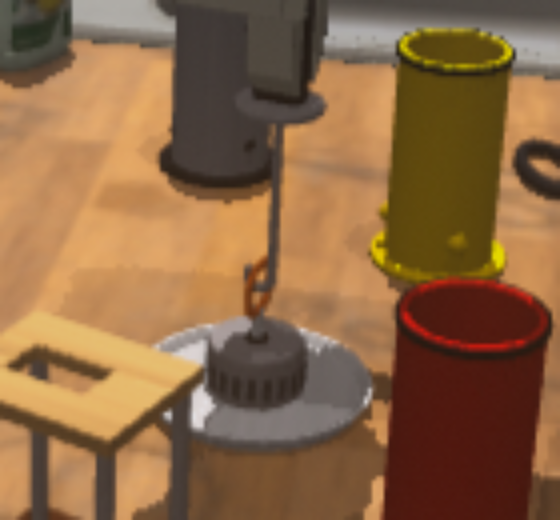

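View pics/w10c.png

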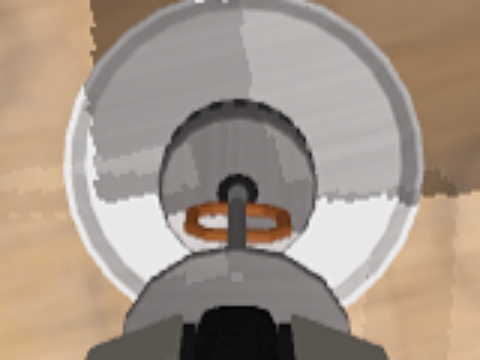

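The cartridge stands on the dish and the J has dropped about 8 mm in the loop. Going 4.5 mm lower, then backing out along −x of the hook.

>>> apply_moves:
  plan:
    - {"tx": 0, "ty": 0, "tz": 0.0015, "yaw": 0, "grip": -1}
    - {"tx": 0, "ty": 0, "tz": 0.003, "yaw": 0, "grip": -1}
    - {"tx": 0, "ty": 0, "tz": 0.0043, "yaw": 0, "grip": -1}
    - {"tx": 0, "ty": 0, "tz": 0.0043, "yaw": 0, "grip": -1}
    - {"tx": 0.001, "ty": 0, "tz": 0.0043, "yaw": 0, "grip": -1}
    - {"tx": 0.002, "ty": 0, "tz": 0.0043, "yaw": 0, "grip": -1}
    - {"tx": 0.0035, "ty": 0, "tz": 0.0043, "yaw": 0, "grip": -1}
    - {"tx": 0.005, "ty": 0, "tz": 0.0043, "yaw": 0, "grip": -1}

```text
time: 25.8
tool_pos: [0.5032, 0.0407, 0.1659]
tool_rot: [3.141, 0.0, 2.902]
contact_force: [0.4, -0.1, -1.2]
opening: 0.0138
```

```bash
python3 look2.py 11
```

```text
at [0.5032 0.0407 0.1659] yaw 2.9023 F [ 0.36 -0.09 -1.21] open 0.0138 t 25.80
tx -0.0047 ty 0.0010 tz -0.0121 yaw 0.0003
```

View pics/s11c.png

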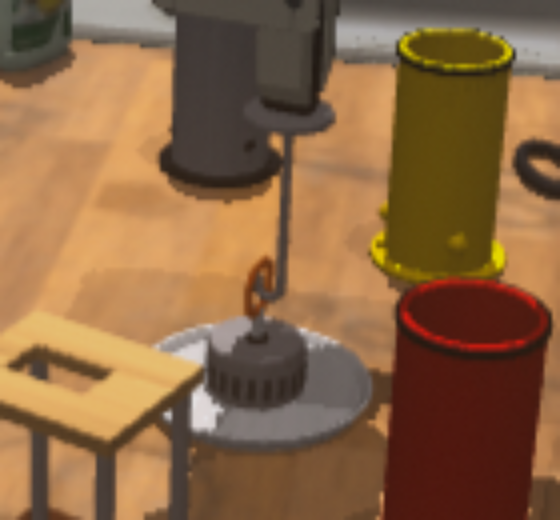

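The cartridge hasn't moved and the J is passing back under the bar. Continuing to retreat.

>>> apply_moves:
  plan:
    - {"tx": 0.002, "ty": 0, "tz": 0, "yaw": 0, "grip": -1}
    - {"tx": 0.004, "ty": 0, "tz": 0, "yaw": 0, "grip": -1}
    - {"tx": 0.007, "ty": 0, "tz": 0, "yaw": 0, "grip": -1}
    - {"tx": 0.01, "ty": 0, "tz": 0, "yaw": 0, "grip": -1}
    - {"tx": 0.014, "ty": 0, "tz": 0, "yaw": 0, "grip": -1}
    - {"tx": 0.018, "ty": 0, "tz": 0, "yaw": 0, "grip": -1}
    - {"tx": 0.022, "ty": 0, "tz": 0, "yaw": 0, "grip": -1}
    - {"tx": 0.025, "ty": 0, "tz": 0, "yaw": 0, "grip": -1}

```text
time: 26.9
tool_pos: [0.4788, 0.0466, 0.1659]
tool_rot: [3.141, -0.0, 2.902]
contact_force: [0.2, 0.3, -0.3]
opening: 0.0138
```

```bash
python3 look2.py 12
```

```text
at [0.4788 0.0466 0.1659] yaw 2.9023 F [ 0.21  0.33 -0.28] open 0.0138 t 26.90
tx -0.0298 ty 0.0010 tz -0.0121 yaw 0.0003
```

View pics/s12c.png

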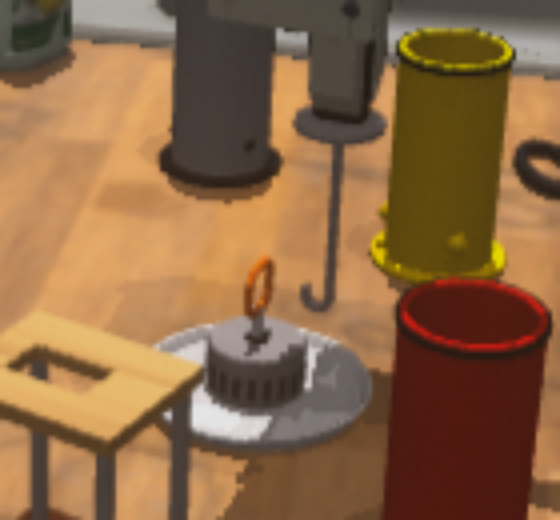

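The hook is free and the cartridge stands upright on the dish with nothing touching it. Raising, then back to the stand.

>>> apply_moves:
  plan:
    - {"tx": 0, "ty": 0, "tz": -0.01, "yaw": 0, "grip": -1}
    - {"tx": 0, "ty": 0, "tz": -0.03, "yaw": 0, "grip": -1}
    - {"tx": 0, "ty": 0, "tz": -0.055, "yaw": 0, "grip": -1}
    - {"tx": 0, "ty": 0, "tz": -0.08, "yaw": 0, "grip": -1}
    - {"tx": 0, "ty": 0, "tz": -0.105, "yaw": 0, "grip": -1}
    - {"tx": 0, "ty": 0, "tz": -0.115, "yaw": 0, "grip": -1}
    - {"tx": 0, "ty": 0, "tz": -0.115, "yaw": 0, "grip": -1}

```text
time: 27.88
tool_pos: [0.4793, 0.0465, 0.2813]
tool_rot: [3.141, 0.001, 2.902]
contact_force: [-0.1, 0.3, -0.6]
opening: 0.0139
```

```bash
python3 -c "
from h import *
go(.5692,.2309,.281,2.7435)"
```

```text
at [0.4793 0.0465 0.2813] yaw 2.9022 F [-0.13  0.32 -0.59] open 0.0139 t 27.88
tx -0.0437 ty 0.2005 tz 0.0003 yaw 0.1587
```

>>> apply_moves:
  plan:
    - {"tx": -0.003, "ty": 0.015, "tz": 0, "yaw": 0.01, "grip": -1}
    - {"tx": -0.011, "ty": 0.05, "tz": 0, "yaw": 0.04, "grip": -1}
    - {"tx": -0.02, "ty": 0.09, "tz": 0, "yaw": 0.07, "grip": -1}
    - {"tx": -0.028, "ty": 0.13, "tz": 0, "yaw": 0.1, "grip": -1}
    - {"tx": -0.037, "ty": 0.17, "tz": 0, "yaw": 0.13, "grip": -1}
    - {"tx": -0.042, "ty": 0.193, "tz": 0, "yaw": 0.15, "grip": -1}
    - {"tx": -0.0437, "ty": 0.2005, "tz": 0, "yaw": 0.1585, "grip": -1}
    - {"tx": -0.0437, "ty": 0.2005, "tz": 0, "yaw": 0.1585, "grip": -1}

```text
time: 28.88
tool_pos: [0.5687, 0.2307, 0.28]
tool_rot: [-3.14, -0.001, 2.744]
contact_force: [-0.1, 0.0, -1.8]
opening: 0.0136
```

```bash
python3 - <<'E'
from h import *
s=robot.observe();c=cal("wrist");im,d=robot.read_camera("wrist"); save("w13",im)
P=cloud(c,d);R=P.reshape(-1,3); g=np.hypot(R[:,0]-.569,R[:,1]-.229)<.07
b=R[g&(R[:,2]>.108)&(R[:,2]<.1168)]; print("board",cv2.minAreaRect((b[:,:2]*1000).astype(np.float32)))
go(.5692,.2309,.1274,2.7435)
cv2.imwrite("pics/w13c.png",cv2.resize(im[150:290,220:420,::-1],None,fx=4,fy=4))
E
```

```text
board ((569.6708374023438, 230.07598876953125), (70.10295867919922, 84.0932388305664), 67.18377685546875)
at [0.5687 0.2303 0.2804] yaw 2.7438 F [ 0.26  0.17 -0.78] open 0.0138 t 28.93
tx -0.0002 ty 0.0008 tz 0.1530 yaw 0.0003
```

View pics/w13c.png

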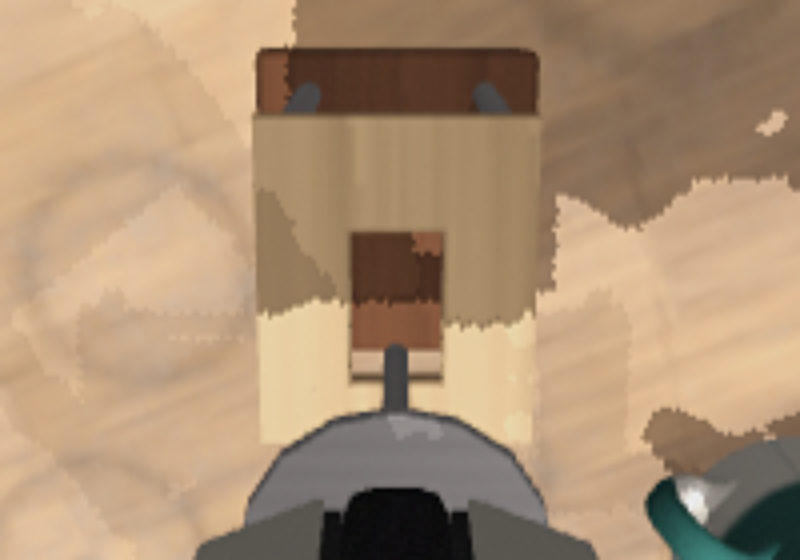

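The shank is centred on the slot (both at crop x ≈ 397). Lowering.

>>> apply_moves:
  plan:
    - {"tx": 0, "ty": 0.0004, "tz": 0.006, "yaw": 0, "grip": -1}
    - {"tx": 0, "ty": 0.0004, "tz": 0.02, "yaw": 0, "grip": -1}
    - {"tx": 0, "ty": 0.0004, "tz": 0.038, "yaw": 0, "grip": -1}
    - {"tx": 0, "ty": 0.0004, "tz": 0.058, "yaw": 0, "grip": -1}
    - {"tx": 0, "ty": 0.0004, "tz": 0.078, "yaw": 0, "grip": -1}
    - {"tx": 0, "ty": 0.0004, "tz": 0.098, "yaw": 0, "grip": -1}
    - {"tx": 0, "ty": 0.0004, "tz": 0.118, "yaw": 0, "grip": -1}
    - {"tx": 0, "ty": 0.0004, "tz": 0.134, "yaw": 0, "grip": -1}

```text
time: 29.92
tool_pos: [0.5686, 0.2308, 0.1453]
tool_rot: [-3.141, -0.001, 2.743]
contact_force: [-0.2, -0.7, -1.4]
opening: 0.0139
```

>>> apply_moves:
  plan:
    - {"tx": 0, "ty": 0, "tz": 0.005, "yaw": 0, "grip": -1}
    - {"tx": 0, "ty": 0, "tz": 0.01, "yaw": 0, "grip": -1}
    - {"tx": 0, "ty": 0, "tz": 0.013, "yaw": 0, "grip": -1}
    - {"tx": 0, "ty": 0, "tz": 0.015, "yaw": 0, "grip": -1}
    - {"tx": 0, "ty": 0, "tz": 0.0165, "yaw": 0, "grip": -1}
    - {"tx": 0, "ty": 0, "tz": 0.0165, "yaw": 0, "grip": -1}

```text
time: 30.68
tool_pos: [0.5692, 0.2314, 0.1305]
tool_rot: [3.141, 0.0, 2.744]
contact_force: [-0.4, 0.3, -0.1]
opening: 0.014
```

>>> apply_moves:
  plan:
    - {"tx": 0, "ty": 0, "tz": 0.0007, "yaw": 0, "grip": -1}
    - {"tx": 0, "ty": 0, "tz": 0.0014, "yaw": 0, "grip": -1}
    - {"tx": 0, "ty": 0, "tz": 0.002, "yaw": 0, "grip": -1}
    - {"tx": 0, "ty": 0, "tz": 0.002, "yaw": 0, "grip": -1}

```text
time: 31.18
tool_pos: [0.5692, 0.2313, 0.1284]
tool_rot: [3.142, -0.0, 2.744]
contact_force: [-0.0, -0.3, -0.9]
opening: 0.0138
```

>>> apply_moves:
  plan:
    - {"tx": 0, "ty": 0, "tz": 0.0005, "yaw": 0, "grip": -1}
    - {"tx": 0, "ty": 0, "tz": 0.001, "yaw": 0, "grip": -1}
    - {"tx": 0, "ty": 0, "tz": 0.0012, "yaw": 0, "grip": -1}
    - {"tx": 0, "ty": 0, "tz": 0.0012, "yaw": 0, "grip": -1}

```text
time: 31.68
tool_pos: [0.5692, 0.2313, 0.1273]
tool_rot: [3.142, 0.0, 2.744]
contact_force: [-0.5, 0.4, -1.0]
opening: 0.0138
```

>>> apply_moves:
  plan:
    - {"tx": 0, "ty": 0, "tz": 0.0004, "yaw": 0, "grip": -1}
    - {"tx": 0, "ty": 0, "tz": 0.0008, "yaw": 0, "grip": -1}
    - {"tx": 0, "ty": 0, "tz": 0.0008, "yaw": 0, "grip": -1}

```text
time: 32.05
tool_pos: [0.5692, 0.2313, 0.1273]
tool_rot: [3.141, 0.0, 2.744]
contact_force: [-2.7, -1.2, 5.3]
opening: 0.0138
```

Seated: 5 N upward force at the same height as when it was taken. Releasing slowly to half open, then going up.

>>> apply_moves:
  plan:
    - {"tx": 0, "ty": 0, "tz": -0.0004, "yaw": 0, "grip": -0.6}
    - {"tx": 0, "ty": 0, "tz": -0.0004, "yaw": 0, "grip": -0.4}
    - {"tx": 0, "ty": 0, "tz": -0.0004, "yaw": 0, "grip": -0.2}
    - {"tx": 0, "ty": 0, "tz": -0.0004, "yaw": 0, "grip": 0}
    - {"tx": 0, "ty": 0, "tz": -0.0004, "yaw": 0, "grip": 0}

```text
time: 32.67
tool_pos: [0.5692, 0.2313, 0.1267]
tool_rot: [3.142, -0.0, 2.744]
contact_force: [-0.1, 0.1, 0.1]
opening: 0.0454
```

>>> apply_moves:
  plan:
    - {"tx": 0, "ty": 0, "tz": -0.01, "yaw": 0, "grip": 0}
    - {"tx": 0, "ty": 0, "tz": -0.03, "yaw": 0, "grip": 0}
    - {"tx": 0, "ty": 0, "tz": -0.055, "yaw": 0, "grip": 0}
    - {"tx": 0, "ty": 0, "tz": -0.08, "yaw": 0, "grip": 0}
    - {"tx": 0, "ty": 0, "tz": -0.11, "yaw": 0, "grip": 0}
    - {"tx": 0, "ty": 0, "tz": -0.14, "yaw": 0, "grip": 0}
    - {"tx": 0, "ty": 0, "tz": -0.16, "yaw": 0, "grip": 0}
    - {"tx": 0, "ty": 0, "tz": -0.16, "yaw": 0, "grip": 0}

```text
time: 33.67
tool_pos: [0.5699, 0.2315, 0.2892]
tool_rot: [3.139, 0.004, 2.744]
contact_force: [-0.2, -0.3, -0.1]
opening: 0.0461
```

```bash
python3 - <<'E'
from h import *
go(.5692,.2309,.1274,2.7435)
im,d=robot.read_camera("side"); save("s14",im)
c=cal("wrist");im,d=robot.read_camera("wrist"); save("w14",im)
R=cloud(c,d).reshape(-1,3)
b=R[(R[:,2]>.158)&(R[:,2]<.172)&(np.hypot(R[:,0]-.569,R[:,1]-.229)<.03)]; print("handle top",cv2.minAreaRect((b[:,:2]*1000).astype(np.float32)),np.median(b[:,2]),len(b))
E
```

```text
at [0.5699 0.2315 0.2892] yaw 2.7438 F [-0.2  -0.31 -0.07] open 0.0461 t 33.67
tx 0.0004 ty -0.0008 tz 0.1618 yaw 0.0003
handle top ((570.4028930664062, 230.9873504638672), (13.446937561035156, 26.71714973449707), 66.75556945800781) 0.1640656307167923 435
```

View pics/s14.png

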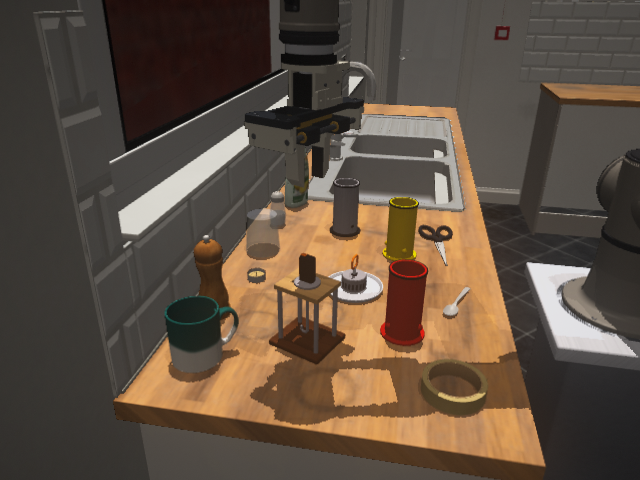

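View pics/w14.png

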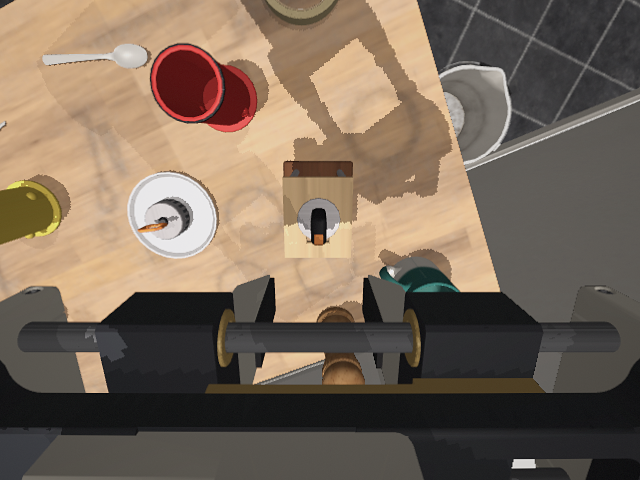

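The side view shows the hook hanging in its stand at (281,307), the cartridge upright on the dish at (280,354), and the flask unmoved at (346,205). Handing in.

```bash
python3 -c "
from h import *
print(robot.hand_in())"
```

```text
the job is handed in; nothing more can be done
None
```

The job is done and handed in at about 34 s of the 72 s allowed. The hook drew the cartridge out of the grey flask and stood it on the drip dish, then went back in its stand.

- **Forces:** the wrist force read about 11.5 N at most while drawing the cartridge out. It peaked at about 6 N when the hook was set back on its stand. The gripper never touched the cartridge.
- **Last pictures:** the cartridge stands upright near the middle of the dish. The hook's collar lies on the board, with its handle within about 2 mm of where it started. By eye, the flask and the other objects are where they began, and the gripper is clear of everything.
- **Disagreements:** the top and wrist cameras put the flask and the loop 1 to 2 mm apart, and the network placed the hook's foot 3 to 4 pixels from my prediction. Both are within the stated calibration error and made no difference. I did not measure the flask's position again after the pull, only compared it in the picture.

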